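Take the filter cassette out of the suction unit

ROBOT

A 6-joint arm with a two-finger parallel gripper is mounted at the origin on a cart in front of the work surface, level with it; the furniture and walls round the work are solid. World frame = base frame: x ahead of the robot, y to its left, z up, the work surface at z = 0. Lengths are in mm, angles in rad, forces in N, time in s.
With the tool pointing down it reaches from about 300 to 875 mm from the base axis. Payload 4.2 kg.
Tool frame: the origin (TCP) lies midway between the tips of the shut fingers; the grasp point (between the pads) lies 19 mm behind it (bot.grip_point_offset is the distance from the TCP to the grasp point, in mm); z points along the fingers, y is the line along which they close (so a half turn about z gives the same grasp; the last joint's range is limited). The gripper opens to 85 mm and grips with 20 to 120 N. Pads are 22 mm wide; open, the fingers measure 114 mm over their backs; the gripper's body (76 mm by 85 mm) begins 54 mm behind the grasp point. The pads swing forward as they close: fully open they stand 13 mm farther back than shut.
Start: joints at [1.123, 0.32, 1.565, -0, 1.257, -0.02], TCP at [238.554, 523.195, 231.338] pointing down, gripper open.
Joint ranges: [-3.11, 3.11], [-0.84, 2.01], [0.21, 2.61], [-1.34, 4.49], [0.05, 2.63], [-2.56, 2.56]. Speed limits (rad/s): [2.57, 2.57, 3.14, 3.14, 3.14, 3.14].

INTERFACE

Orientations are given as a unit quaternion [x, y, z, w].
In Python, from station import bot gives the robot as it stands.
- The arm moves only by the tool arm_command, never from a script. Its argument "rows" is a list of rows, each an object with "offset": the shift along the tool's x, y, z in units of 30 mm (1.0 is 30 mm), a list of three; "angular": the turn, a rotation vector about the tool's x, y, z in degrees, a list of three. In form: [{"offset": [x, y, z], "angular": [ax, ay, az]}, ...]. A call has exactly 10 rows; each row is the pose to reach, as a shift and turn from the pose commanded when the call began, along the tool's axes at that moment; what a row does not reach only later rows make up. A row lasts 1/10 s, in which the tool goes at most 50 mm and 8.59 degrees, less where a joint would pass 70% of its speed; a pose out of reach is approached as far as the arm can. A call with a gripper value outside its range is refused whole. "hand" is the opening, from -1 (shut) to 1 (fully open), set as the call begins (left out, the last holds). The fingers move at their own pace and stop on an object; the grip force is fixed at half the most. Time passes only in rows, so rows that repeat a pose let the fingers close, or fill a call up. It gives the time, the measured TCP pose, the force, the opening and the grip force at its end, in the units of the state.
- bot.sense(): the state, without advancing time (a new reading comes with each control period).
- bot.read_camera(name): name is "scene" or "top"; returns a dict with "img" (400x640x3 uint8, red, green, blue), "mtx" (3x3 intrinsics, pixels), "dist_coeffs" ([k1, k2, p1, p2, k3] as OpenCV has them; the pictures are not rectified), "rvec" (rotation vector, rad) and "tvec" (3), from world to camera coordinates, as OpenCV has them. Camera axes: x right, y down, z forward; pixel columns grow to the right and rows downward; lengths in mm; the calibration is good to about 2 mm. A picture is of the moment at which its call begins. There is no depth.
- bot.finish_job(): hands the job in; it is judged then, once.
The state is a dict: "t": time; "joint_pos": joint angles; "dq": joint speeds; "joint_torque": joint torques, N m; "ee_pos": TCP position; "tcp_rot": TCP orientation; "wrist_force": force on the tool from outside, world axes, zero at the start; "wrist_torque": the same for the moment, N m; "gripper_width": finger opening in mm; "grasp_force": force on a finger pad.
Only numpy, scipy, OpenCV 4.12 (cv2) and the standard library are available. Lean on these libraries where they do the work, as an engineer would, in place of code of your own. Each camera call takes 0.05 s, during which the arm holds its last target. There are 200 camera calls.

TASK

The filter cassette of the white suction unit is due for changing: with the red T-handled key, turn both slotted retaining screws on the sloping face anticlockwise, about a quarter turn each, until their tongues have swung clear of the cassette; only then lift the cassette off and lay it flat in the middle part of the steel tray, handle up. Leave both screws open and the key standing in its sleeve on the free-turning tool caddy, fully home. Turn the screws only with the key, not with the fingers, and do not disturb the white-lidded cup or the small blue-capped bottle.

Things in the scene. Friction and masses are not known exactly. Their poses are not given: they have to be found in the camera images.
- unit: White suction unit, 168 deep x 224 wide x 123 mm high, fixed; origin under its middle, x into the bench, y to its left, z up. Its front face rises to the rear at 35 degrees from horizontal, so the axes of screws and cassette lean 35 degrees towards its front (-x). Below the cassette an aluminium ledge stands 12 mm proud of the face, beside it four guides 7 mm.
- slot_left (a point): Middle of the slot floor in the left screw (+y of the unit), 20 mm above the face. z: axis, outward; x: along the slot, to the tip of the tongue below the head. Head: steel cup 31 mm across, inside 26 mm, rim 8 mm above this point; two brass lands 6.5 mm above it leave a slot 6.8 wide, 26 long, 6.5 mm deep. Tongue 15 wide, tip 26 mm from the axis, over the cassette when locked.
- screw_left (a joint): Turn of the left screw, rad: 0 is locked (tongue straight in over the cassette), grows anticlockwise as seen looking at the head; stop at 1.65. Stiff: about 0.2 N m of friction. The tongue clears the cassette from about 1.15 on.
- slot_right (a point): The same point of the right retaining screw (at -y of the unit); same head and axes.
- screw_right (a joint): Turn of the right screw, rad; as the left one, it also opens anticlockwise.
- cassette: Loose filter cassette: white frame 84 x 100 x 12 mm with pleated medium; origin in the middle of its underside, x up the slope as it sits (84 mm side), y to the left (100 mm side), z out of the face. 0.16 kg. It lies on the face against the ledge at its lower (-x) edge.
- cassette_handle (a point): Middle of the cassette's blue handle bar, 42 mm above the cassette's underside (30 mm above its frame). The bar is 66 mm long along the cassette's y, 12 x 12 mm thick, standing on two legs 8 mm wide at 28 mm either side; free below between the legs. Axes as the cassette.
- key: Red T-handled key, 101 mm long, 0.09 kg; origin in the middle of the blade's lower edge, z up the shaft, x along blade and T bar. Steel blade 20 (x) x 4 (y) x 13 mm; shaft 11 mm thick; black collar 35 mm across, its underside 60 mm from the blade's edge, 5 mm thick; red T bar 58 (x) x 14 (y) mm, from 70 to 101 mm. It hangs in the caddy's sleeve by the collar.
- key_grip (a point): Middle of the key's T bar, 85.5 mm from the blade's edge, axes as the key.
- caddy: Round tool caddy, 120 mm across, which turns freely about its upright axis at the slightest push; origin at the middle of its underside, z up. Low rim (34 mm high), a steel knob in the middle (72 mm high), some small parts on the far side of its sleeve.
- sleeve_mouth (a point): Middle of the mouth of the caddy's grey upright sleeve, 92 mm above the bench, 36 mm from the caddy's axis in the direction of this point's x. Bore 27 mm, outside 33 mm, 64 mm deep. z up.
- tray: Steel tray, 163 (x) x 243 (y) x 20 mm high, fixed; origin at the middle of its underside, z up.
- white_cup: Bystander: sample cup with white lid, 51 mm across, 64 mm high, beside the unit; origin under its middle.
- small_bottle: Bystander: small bottle with blue cap, 56 mm across, 102 mm high; origin under its middle.

How it is judged (in metres and radians):
On the way:
1. Both screws are turned open while the cassette still lies on the unit (value of joint each of screw_left, screw_right above 1.15 rad and distance of cassette from where it was at the start of the episode below 0.02 m), for 0.2 s.
At the end, for the whole second after the job is handed in: Both screws open past 1.15 rad. Cassette flat (0.12 rad), handle up, at rest on the tray floor, its middle within 36 mm (tray x) and 70 mm (tray y) of the tray's middle. Key upright (0.15 rad), at rest in the caddy sleeve, within 12 mm of its axis, collar within 6 mm of the rim (value of joint each of screw_left, screw_right above 1.15 rad and x of cassette in the frame of tray between -0.036 and 0.036 m and y of cassette in the frame of tray between -0.07 and 0.07 m and angle between cassette's own z axis and vertical below 0.12 rad and z of cassette in the frame of tray below 0.02 m and height (world z) of cassette_handle above 0.035 m and linear speed of each of cassette, key below 0.02 m/s and angle between key's own z axis and vertical below 0.15 rad and horizontal distance between key and sleeve_mouth below 0.012 m and z of key in the frame of sleeve_mouth below -0.054 m); the robot touches nothing.
It fails at once if The fingers themselves push on a screw (more than 3 N) (contact force between the fingers and screw_left above 3 N or contact force between the fingers and screw_right above 3 N).
It fails at once if The white-lidded cup or the small bottle is pushed more than 30 mm (distance of any of white_cup, small_bottle from where it was at the start of the episode above 0.03 m).
It also fails if it takes over 70 s, if anything falls off the work surface, if the arm or the gripper's body presses on something with over 40 N, if the wrist force passes 120 N, or if a joint passes its speed limit or range.

## Working session

There is one attempt and no reset: what is moved stays moved. The work goes in short steps, Python scripts to look and compute and a tool call to move; the robot and the scene stay as the last step left them, time stands still between calls to the robot, and variables do not carry over. Pictures are saved under pics/ and viewed, at most 10 in all, crops included, and the job is handed in when it is done.

Besides the shell and the picture viewer there is one more tool, called as name([rows], argument=value, ...), one row to a line, values as JSON. arm_command: Moves the arm, as the interface text tells. Its arguments: {"type":"object","properties":{"rows":{"type":"array"},"hand":{"type":"number"}},"required":["rows"]}

```bash
mkdir -p pics; ls
cat > h.py <<'E'
import numpy as np, cv2
from station import bot
def cam(n,f=None):
    c=bot.read_camera(n)
    if f: cv2.imwrite(f,c["img"][:,:,::-1])
    return c
def ray(c,px):
    K=np.array(c["mtx"],float);d=np.array(c["dist_coeffs"],float)
    u=cv2.undistortPoints(np.array(px,float).reshape(-1,1,2),K,d).reshape(-1,2)
    R=cv2.Rodrigues(np.array(c["rvec"],float))[0];t=np.array(c["tvec"],float).ravel()
    D=np.c_[u,np.ones(len(u))]@R
    return -R.T@t, D/np.linalg.norm(D,axis=1)[:,None]
def onz(c,px,z):
    o,D=ray(c,px); return o+D*((z-o[2])/D[:,2])[:,None]
def tri(cs,ps):
    A=np.zeros((3,3));b=np.zeros(3)
    for c,p in zip(cs,ps):
        o,D=ray(c,[p]);P=np.eye(3)-np.outer(D[0],D[0]);A+=P;b+=P@o
    return np.linalg.solve(A,b)
def proj(c,X):
    return cv2.projectPoints(np.array(X,float).reshape(-1,1,3),np.array(c["rvec"],float),np.array(c["tvec"],float),np.array(c["mtx"],float),np.array(c["dist_coeffs"],float))[0].reshape(-1,2)
E
python3 - <<'E'
from h import *
np.set_printoptions(precision=3,suppress=True)
for n in("scene","top"):
    c=cam(n,f"pics/{n}0.png"); print(n,ray(c,[[320,200]]),c["mtx"][0][0])
print(bot.sense())
E
```

```text
pics
scene (array([-41.52 , -28.461, 704.795]), array([[ 0.63 , -0.339, -0.698]])) 399.96605990616945
top (array([ 315.686, -301.966,  985.954]), array([[ 0.193,  0.002, -0.981]])) 408.6477060290868
{'t': 0.1, 'joint_pos': array([ 1.123,  0.32 ,  1.566,  0.   ,  1.257, -0.02 ]), 'dq': array([ 0.   , -0.002, -0.002, -0.003,  0.001, -0.   ]), 'joint_torque': array([  0.   , -41.641, -23.47 ,  -0.   ,   0.005,  -0.   ]), 'ee_pos': array([238.367, 522.8  , 230.555]), 'tcp_rot': array([ 0.212,  0.977, -0.001, -0.   ]), 'wrist_force': array([-1.208, -0.373,  0.398]), 'wrist_torque': array([-0.036,  0.009, -0.049]), 'grasp_force': 0.0, 'gripper_width': 85.47563524380193}
```

View pics/scene0.png

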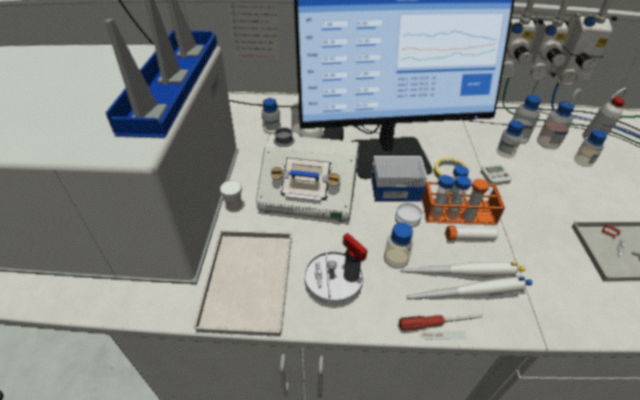

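View pics/top0.png

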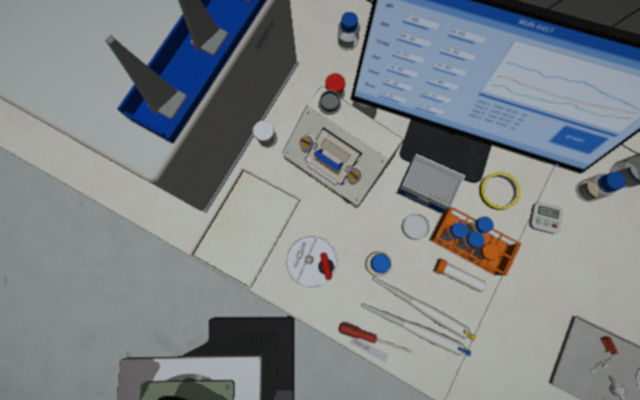

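The scene view shows the unit around (305,180), key (353,250), tray (245,282), cup (231,194) and bottle (400,243). In the top view they are the unit (342,155), key (326,265), caddy (312,261), tray (247,228), cup (264,131) and bottle (378,263). I'll enlarge these areas to get precise pixels.

Run:
```python
from h import *
a=cv2.imread("pics/top0.png");b=cv2.imread("pics/scene0.png")
def crop(i,x,y,w,h,s):
    o=cv2.resize(i[y:y+h,x:x+w],None,fx=s,fy=s,interpolation=cv2.INTER_CUBIC)
    for k in range(x-x%10+10,x+w,10): cv2.line(o,((k-x)*s,0),((k-x)*s,6 if k%50 else 14),(0,0,255),1)
    for k in range(y-y%10+10,y+h,10): cv2.line(o,(0,(k-y)*s),(6 if k%50 else 14,(k-y)*s),(0,0,255),1)
    return o
cv2.imwrite("pics/c1.png",np.hstack([crop(a,280,100,100,145-45,4),crop(b,255,130,100,100,4)]))
cv2.imwrite("pics/c2.png",np.hstack([crop(a,280,225,100,75,4),crop(b,300,225,100,75,4)]))
z=np.vstack([cv2.imread("pics/c1.png")[:300],cv2.imread("pics/c2.png")])
z=np.vstack([np.hstack([crop(a,280,90,100,75+45,4)[:480-180+0],crop(b,258,130,100,100,4)[:300]])]) if 0 else z
cv2.imwrite("pics/c1.png",np.vstack([np.hstack([crop(a,280,110,100,75,4),crop(b,255,145,100,75,4)]),cv2.imread("pics/c2.png")]))
```

```text
(no output)
```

View pics/c1.png

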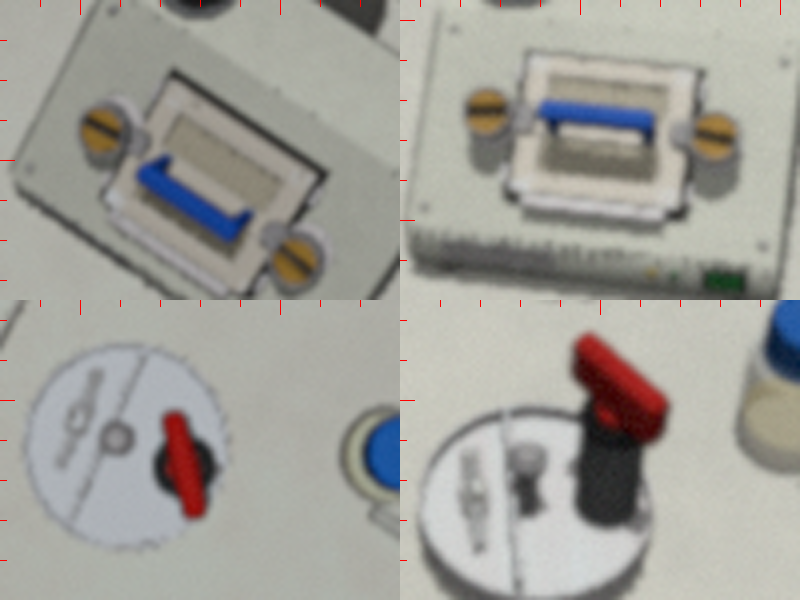

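Enlarged, the top view shows the left head at (305.6,142.1), right head (353.6,174.6), knob (309,259) and key collar (326,267). In the scene view the heads are at about (276.5,172.4) and (333.4,178.6). Now the poses.

Run:
```python
from h import *
np.set_printoptions(precision=1,suppress=True)
T=cam("top");S=cam("scene")
f=lambda x0,y0,u,v:(x0+(u+.5)/4-.5,y0+(v+.5)/4-.5)
tp=lambda u,v:f(280,110,u,v); sc=lambda u,v:f(255,145,u-400,v)
tk=lambda u,v:f(280,225,u,v-300); sk=lambda u,v:f(300,225,u-400,v-300)
L=tri([T,S],[tp(104,130),sc(487,111)]);R=tri([T,S],[tp(296,260),sc(715,136)])
print("L",L,"R",R,np.linalg.norm(L-R),"yaw of R->L",np.degrees(np.arctan2(*(L-R)[[1,0]])))
for n,c in(("T",T),("S",S)):
    h=cv2.cvtColor(c["img"],cv2.COLOR_RGB2HSV);m=cv2.inRange(h,(0,130,60),(8,255,255))|cv2.inRange(h,(172,130,60),(180,255,255))
    k,_,st,ce=cv2.connectedComponentsWithStats(m)
    for i in range(1,k):
        if st[i,4]>40: print(n,"red",st[i],ce[i])
    m=cv2.inRange(h,(105,130,60),(125,255,255));k,_,st,ce=cv2.connectedComponentsWithStats(m)
    for i in range(1,k):
        if 40<st[i,4]<900: print(n,"blue",st[i],ce[i])
# handle bar top ends
print("handle",tri([T,S],[tp(143,180),sc(541,111)]),tri([T,S],[tp(238,236),sc(653,120)]))
print("knob",tri([T,S],[tk(117,438),sk(527,450)]),onz(T,[tk(117,438)],72))
e=onz(T,[tk(175,418),tk(196,512)],133);print("Tbar",e,e.mean(0),np.degrees(np.arctan2(*(e[0]-e[1])[[1,0]])),np.linalg.norm(e[0]-e[1]))
# T bar in scene: top face corners
e=onz(S,[sk(588,340),sk(663,402)],133);print("TbarS",e,e.mean(0),np.degrees(np.arctan2(*(e[0]-e[1])[[1,0]])),np.linalg.norm(e[0]-e[1]))
print("collar",onz(T,[tk(185,468)],97), "caddy rim",onz(T,[tk(126,446)],34))
print("tray",onz(T,[(244,170),(299,201),(246,286),(195,254)],20))
print("cup",onz(T,[(264,131)],64),"bot",onz(T,[(379,263)],102))
```

```text
L [ 621.2 -269.5  109.5] R [ 544.1 -375.7  109.2] 131.20685059852227 yaw of R->L 53.9973474789207
T red [326  74  19  18 274] [334.9  82.4]
T red [321 253  10  26 169] [325.7 266. ]
T red [340 323  36  19 300] [356.3 332.2]
T red [602 337  15  17 124] [608.8 344.8]
T blue [342  13  15  15 181] [349.1  19.8]
T blue [148  15  36  53 185] [165.9  41. ]
T blue [118  85  18  26  96] [126.9  97.1]
T blue [480  94 136  42 271] [548.9 115.1]
T blue [550 126  57  28 864] [577.5 139.4]
T blue [315 150  27  20 156] [327.1 160.1]
T blue [606 172  20  18 274] [615.5 180.3]
T blue [451 217  42  31 607] [472.7 231.4]
T blue [372 254  18  19 269] [380.5 263. ]
S red [612  97  13   9  81] [618.  101.2]
S red [344 234  23  26 311] [354.3 247.2]
S red [400 316  44  14 412] [420.1 322.1]
S blue [587  18   8   7  43] [590.2  21.1]
S blue [547  27   8   8  46] [550.7  30.5]
S blue [140  53  16  19  57] [147.8  62.5]
S blue [426  69  58   2  61] [454.5  69.5]
S blue [461  74  31  21 561] [475.8  84. ]
S blue [525  95  16  15 164] [532.1 101.8]
S blue [264  99  12  13 130] [269.4 105.2]
S blue [557 101  17  15 139] [565.3 108.3]
S blue [508 121  16  15 165] [515.4 127.6]
S blue [589 130  17  15 162] [597.6 136.7]
S blue [440 165  30  24 408] [456.2 178.5]
S blue [290 171  28   7 110] [303.8 173.6]
S blue [375 187  48  13 361] [400.8 192.5]
S blue [392 223  20  22 328] [401.8 233.2]
handle [ 586.7 -290.2  127.4] [ 554.2 -342.4  126. ]
knob [ 362.4 -273.6   76. ] [[ 362.4 -273.8   72. ]]
Tbar [[ 369.2 -305.8  133. ]
 [ 321.4 -315.9  133. ]] [ 345.3 -310.8  133. ] 11.886369276282405 48.84517314177438
TbarS [[ 369.3 -307.4  133. ]
 [ 321.8 -319.1  133. ]] [ 345.6 -313.3  133. ] 13.926096088889306 48.966131353992296
collar [[ 344.8 -311.    97. ]] caddy rim [[ 359.7 -277.8   34. ]]
tray [[ 583.  -115.    20. ]
 [ 503.9 -249.4   20. ]
 [ 305.5 -126.5   20. ]
 [ 380.5   -5.1   20. ]]
cup [[ 666.2 -169.    64. ]] bot [[ 351.  -424.3  102. ]]
```

```bash
cat >> h.py <<'E'
from scipy.spatial.transform import Rotation as Ro
def plan(p,R=None,s=None):
    s=s or bot.sense(); R0=Ro.from_quat(s["tcp_rot"])
    R=R0 if R is None else R
    print("offset",np.round(R0.inv().apply(np.array(p)-s["ee_pos"])/30,2),"ang",np.round((R0.inv()*R).as_rotvec(degrees=True),1))
def down(yaw): # tool x at yaw (deg), z down
    return Ro.from_euler("z",yaw,degrees=True)*Ro.from_euler("x",180,degrees=True)
def st():
    s=bot.sense(); R=Ro.from_quat(s["tcp_rot"]).as_matrix()
    print("t",s["t"],"p",s["ee_pos"],"q",np.degrees(s["joint_pos"]).round(0),"F",s["wrist_force"],"w",s["gripper_width"],s["grasp_force"],"x",R[:,0].round(3),"z",R[:,2].round(3)); return s
E
python3 - <<'E'
from h import *
np.set_printoptions(precision=2,suppress=True)
T=cam("top");S=cam("scene")
print("box bottom",onz(S,[(193,280),(5,267)],0),onz(T,[(208,210),(295,65)],0))
print("box top corner",tri([S,T],[(165,143),(160,182)]))
o,D=ray(S,[(165,143)]);print(o+D*300,o+D*500)
s=st()
plan((400,60,230),down(60)); plan((345,-311,190),down(12.5))
E
```

```text
box bottom [[500.84 -20.24   0.  ]
 [719.98 356.27   0.  ]] [[ 488.37  -25.49    0.  ]
 [ 871.59 -238.87   -0.  ]]
box top corner [470.79 -49.28 363.31]
[[208.16 -38.06 538.77]] [[374.62 -44.46 428.08]]
t 0.3 p [238.5  523.08 231.07] q [64. 18. 90.  0. 72. -1.] F [-0.12  0.06  1.08] w 85.39208602272275 0.0 x [-0.91  0.41  0.  ] z [-0. -0. -1.]
offset [-11.3  -11.81   0.04] ang [-0.   0.  95.5]
offset [-14.77 -23.82   1.38] ang [ -0.   0. 143.]
```

arm_command([
  {"offset": [-1.0,-1.1,0],"angular": [0,0,8]},
  {"offset": [-2.05,-2.25,0],"angular": [0,0,16]},
  {"offset": [-3.1,-3.4,0],"angular": [0,0,24]},
  {"offset": [-4.2,-4.6,0],"angular": [0,0,32]},
  {"offset": [-5.25,-5.8,0],"angular": [0,0,40]},
  {"offset": [-5.95,-7.2,0],"angular": [0,0,48]},
  {"offset": [-6.7,-8.6,0],"angular": [0,0,56]},
  {"offset": [-7.4,-10.05,0],"angular": [0,0,64]},
  {"offset": [-8.1,-11.5,0],"angular": [0,0,72]},
  {"offset": [-8.86,-12.93,0],"angular": [0,0,80]},
], hand=1)

```text
t: 1.3
ee_pos: [318.9, 58.3, 231.6]
tcp_rot: [0.792, 0.61, 0.001, 0.0]
wrist_force: [2.2, 0.6, -0.2]
gripper_width: 84.9
grasp_force: 0.0
```

```bash
python3 -c "
from h import *
np.set_printoptions(precision=2,suppress=True)
st();plan((345,-311,170),down(12.5))"
```

```text
t 1.3 p [318.93  58.32 231.55] q [  8.  -5. 117.   0.  68.  23.] F [ 2.21  0.63 -0.16] w 84.92500389744205 0.0 x [0.26 0.97 0.  ] z [ 0.  0. -1.]
offset [-11.68   3.98   2.05] ang [ 0.  -0.1 62.7]
```

arm_command([
  {"offset": [-1.17,0.4,0.2],"angular": [0,0,6.3]},
  {"offset": [-2.4,0.8,0.4],"angular": [0,0,12.6]},
  {"offset": [-3.7,1.25,0.6],"angular": [0,0,19]},
  {"offset": [-5.1,1.7,0.9],"angular": [0,0,26]},
  {"offset": [-6.5,2.2,1.1],"angular": [0,0,34]},
  {"offset": [-7.9,2.7,1.4],"angular": [0,0,42]},
  {"offset": [-9.3,3.15,1.6],"angular": [0,0,50]},
  {"offset": [-10.5,3.6,1.8],"angular": [0,0,57]},
  {"offset": [-11.68,3.98,2.05],"angular": [0,0,62.7]},
  {"offset": [-11.68,3.98,2.05],"angular": [0,0,62.7]},
])

```text
t: 2.3
ee_pos: [347.5, -312.9, 168.9]
tcp_rot: [0.994, 0.109, -0.0, 0.001]
wrist_force: [-0.1, 1.1, 1.2]
gripper_width: 85.4
grasp_force: 0.0
```

```bash
python3 -c "
from h import *
np.set_printoptions(precision=2,suppress=True)
S=cam('scene','pics/s1.png');T=cam('top','pics/t1.png')
a=cv2.imread('pics/s1.png')[190:310,290:420];b=cv2.imread('pics/t1.png')[200:320,260:390]
cv2.imwrite('pics/v1.png',cv2.resize(np.hstack([a,b]),None,fx=3,fy=3,interpolation=cv2.INTER_CUBIC))
st();plan((345,-311,104),down(12.5))"
```

```text
t 2.4 p [ 346.87 -309.26  169.32] q [-43.  12. 109.   0.  60.  34.] F [ 0.49  1.01 -0.13] w 85.4093564688486 0.0 x [ 0.97  0.22 -0.  ] z [-0.  0. -1.]
offset [-0.07  0.05  2.18] ang [-0.1  0.   0.2]
```

View pics/v1.png

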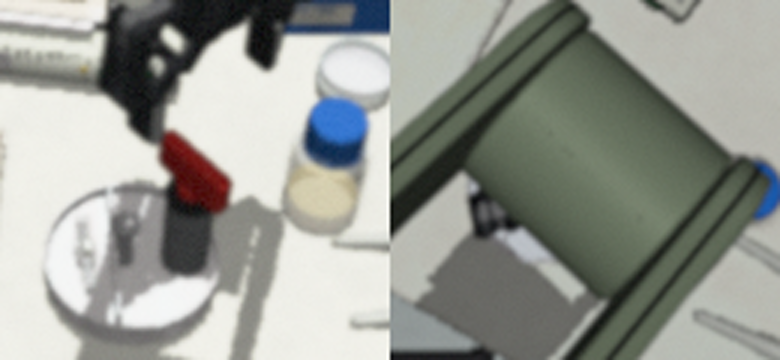

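The fingers straddle the red bar, with tips in the scene crop at about (150,130) and (265,65) and the bar at (197,170). The bottle is clear, so I'll descend and close.

arm_command([
  {"offset": [-0.07,0.05,0.3],"angular": [0,0,0]},
  {"offset": [-0.07,0.05,0.6],"angular": [0,0,0]},
  {"offset": [-0.07,0.05,0.9],"angular": [0,0,0]},
  {"offset": [-0.07,0.05,1.2],"angular": [0,0,0]},
  {"offset": [-0.07,0.05,1.5],"angular": [0,0,0]},
  {"offset": [-0.07,0.05,1.75],"angular": [0,0,0]},
  {"offset": [-0.07,0.05,1.95],"angular": [0,0,0]},
  {"offset": [-0.07,0.05,2.1],"angular": [0,0,0]},
  {"offset": [-0.07,0.05,2.17],"angular": [0,0,0]},
  {"offset": [-0.07,0.05,2.17],"angular": [0,0,0]},
])

```text
t: 3.4
ee_pos: [345.5, -311.1, 104.5]
tcp_rot: [0.994, 0.111, -0.0, -0.0]
wrist_force: [0.4, -0.4, 0.0]
gripper_width: 85.5
grasp_force: 0.0
```

arm_command([
  {"offset": [0,0,0],"angular": [0,0,0]},
  {"offset": [0,0,0],"angular": [0,0,0]},
  {"offset": [0,0,0],"angular": [0,0,0]},
  {"offset": [0,0,0],"angular": [0,0,0]},
  {"offset": [0,0,0],"angular": [0,0,0]},
  {"offset": [0,0,0],"angular": [0,0,0]},
  {"offset": [0,0,0],"angular": [0,0,0]},
  {"offset": [0,0,0],"angular": [0,0,0]},
  {"offset": [0,0,0],"angular": [0,0,0]},
  {"offset": [0,0,0],"angular": [0,0,0]},
], hand=-1)

```text
t: 4.4
ee_pos: [345.7, -311.2, 104.9]
tcp_rot: [0.994, 0.111, 0.0, 0.0]
wrist_force: [0.1, 0.4, 4.7]
gripper_width: 13.1
grasp_force: 58.8
```

```bash
python3 -c "
from h import *
np.set_printoptions(precision=2,suppress=True)
st()"
```

```text
t 4.4 p [ 345.68 -311.21  104.92] q [-43.  16. 114.   0.  50.  34.] F [0.09 0.42 4.74] w 13.10210510638187 58.80948543548584 x [0.97 0.22 0.  ] z [ 0. -0. -1.]
```

arm_command([
  {"offset": [0,0,-0.2],"angular": [0,0,0]},
  {"offset": [0,0,-0.6],"angular": [0,0,0]},
  {"offset": [0,0,-1.0],"angular": [0,0,0]},
  {"offset": [0,0,-1.4],"angular": [0,0,0]},
  {"offset": [0,0,-1.8],"angular": [0,0,0]},
  {"offset": [0,0,-2.2],"angular": [0,0,0]},
  {"offset": [0,0,-2.6],"angular": [0,0,0]},
  {"offset": [0,0,-3.0],"angular": [0,0,0]},
  {"offset": [0,0,-3.4],"angular": [0,0,0]},
  {"offset": [0,0,-3.4],"angular": [0,0,0]},
])

```text
t: 5.4
ee_pos: [346.1, -311.6, 207.9]
tcp_rot: [0.994, 0.111, 0.001, 0.001]
wrist_force: [-1.0, -0.4, -0.0]
gripper_width: 13.2
grasp_force: 58.4
```

Run:
```python
from h import *
np.set_printoptions(precision=2,suppress=True)
s=st()
S=cam('scene','pics/s2.png')
R=Ro.from_quat(s["tcp_rot"]);P=lambda k:R.apply(k)+s["ee_pos"]
im=cv2.imread('pics/s2.png')[150:290,270:430];im=cv2.resize(im,None,fx=5,fy=4,interpolation=cv2.INTER_CUBIC) if 0 else cv2.resize(im,None,fx=4,fy=4,interpolation=cv2.INTER_CUBIC)
for k in([-10,0,73],[10,0,73],[0,0,73],[0,0,13],[-29,0,-28],[29,0,-28],[29,0,3],[-29,0,3]):
    u=proj(S,[P(k)])[0];cv2.circle(im,(int((u[0]-270+.5)*4),int((u[1]-150+.5)*4)),3,(0,255,0),-1)
cv2.imwrite('pics/v2.png',im)
```

```text
t 5.4 p [ 346.05 -311.56  207.85] q [-43.   9. 105.   0.  65.  34.] F [-0.95 -0.41 -0.03] w 13.200978426111584 58.433918952941895 x [0.97 0.22 0.  ] z [ 0. -0. -1.]
```

View pics/v2.png

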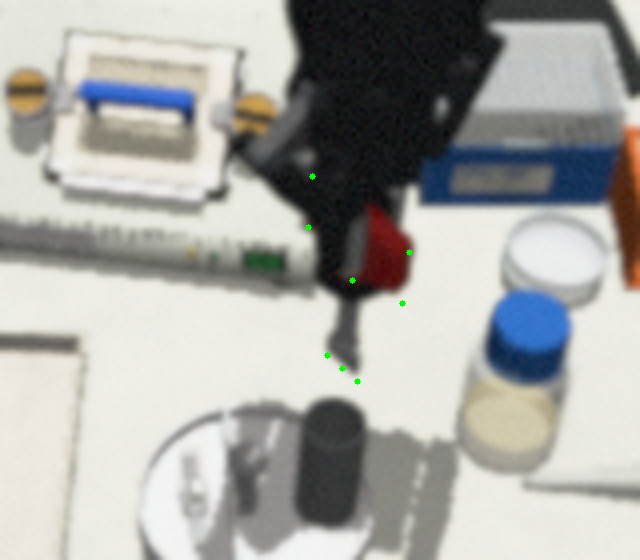

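The key hangs straight in the grip: the blade tip is at about (343,365) in the crop, within a few px of the prediction. Next, the pose before the left screw.

```bash
cat >> h.py <<'E'
YAW=54.5
def unit():
    y=np.array([np.cos(np.radians(YAW)),np.sin(np.radians(YAW)),0]);xu=np.array([y[1],-y[0],0])
    a=-np.sin(np.radians(35))*xu+np.cos(np.radians(35))*np.array([0,0,1]); return y,xu,a
def screwpose(slot,h,turn=0,off=73):
    y,xu,a=unit();R=Ro.from_matrix(np.c_[y,np.cross(-a,y),-a])*Ro.from_euler("z",-turn,degrees=True)
    return np.array(slot)+a*(off+h),R
y_,x_,a_=unit()
SL=np.array([621.2,-269.5,109.4])-7.5*a_; SR=np.array([544.1,-375.7,109.4])-7.5*a_
E
python3 - <<'E'
from h import *
np.set_printoptions(precision=2,suppress=True)
print(SL,SR,a_);p,R=screwpose(SL,40);print(p);plan(p,R)
E
```

```text
[ 624.7  -272.    103.26] [ 547.6  -378.2   103.26] [-0.47  0.33  0.82]
[ 571.94 -234.36  195.82]
offset [ 7.92 -0.83  0.37] ang [-33.4  12.7 -40.4]
```

arm_command([
  {"offset": [0.8,-0.1,-0.1],"angular": [-3.3,1.3,-4]},
  {"offset": [1.7,-0.2,-0.2],"angular": [-7,2.7,-8.5]},
  {"offset": [2.7,-0.3,-0.2],"angular": [-11,4.2,-13.3]},
  {"offset": [3.7,-0.4,-0.2],"angular": [-15,5.8,-18.5]},
  {"offset": [4.7,-0.5,-0.1],"angular": [-19.5,7.5,-23.6]},
  {"offset": [5.7,-0.6,0],"angular": [-24,9.2,-29]},
  {"offset": [6.6,-0.7,0.1],"angular": [-28,10.7,-34]},
  {"offset": [7.3,-0.75,0.25],"angular": [-31,11.8,-37.5]},
  {"offset": [7.92,-0.83,0.37],"angular": [-33.4,12.7,-40.4]},
  {"offset": [7.92,-0.83,0.37],"angular": [-33.4,12.7,-40.4]},
])

```text
t: 6.45
ee_pos: [571.1, -232.7, 192.6]
tcp_rot: [0.848, 0.438, 0.136, 0.265]
wrist_force: [-0.5, 0.2, -1.0]
gripper_width: 13.1
grasp_force: 58.5
```

arm_command([
  {"offset": [0,0,0],"angular": [0,0,0]},
  {"offset": [0,0,0],"angular": [0,0,0]},
  {"offset": [0,0,0],"angular": [0,0,0]},
  {"offset": [0,0,0],"angular": [0,0,0]},
  {"offset": [0,0,0],"angular": [0,0,0]},
  {"offset": [0,0,0],"angular": [0,0,0]},
  {"offset": [0,0,0],"angular": [0,0,0]},
  {"offset": [0,0,0],"angular": [0,0,0]},
  {"offset": [0,0,0],"angular": [0,0,0]},
  {"offset": [0,0,0],"angular": [0,0,0]},
])

```text
t: 7.45
ee_pos: [571.7, -234.2, 195.6]
tcp_rot: [0.848, 0.437, 0.137, 0.267]
wrist_force: [-0.6, -1.5, 0.1]
gripper_width: 13.0
grasp_force: 58.5
```

Run:
```python
from h import *
np.set_printoptions(precision=2,suppress=True)
s=st();p,R=screwpose(SL,40);plan(p,R)
out=[]
RR=Ro.from_quat(s["tcp_rot"]);P=lambda k:RR.apply(k)+s["ee_pos"]
for n,(x,y) in(('top',(280,110)),('scene',(240,130))):
    c=cam(n,f'pics/{n}3.png');im=cv2.resize(cv2.imread(f'pics/{n}3.png')[y:y+75,x:x+66],None,fx=6,fy=6,interpolation=cv2.INTER_CUBIC)
    for X in([P(k) for k in([-10,0,73],[10,0,73],[0,0,13])]+[SL-13*y_,SL+13*y_,SR]):
        u=proj(c,[X])[0];cv2.circle(im,(int((u[0]-x+.5)*6),int((u[1]-y+.5)*6)),2,(0,255,0),-1)
    out.append(im)
cv2.imwrite('pics/v3.png',np.hstack(out))
```

```text
t 7.45 p [ 571.75 -234.17  195.57] q [-18.  12. 114. -26.  23.  38.] F [-0.58 -1.54  0.08] w 13.022349654553988 58.51927042007446 x [ 0.58  0.81 -0.  ] z [ 0.47 -0.33 -0.82]
offset [-0.    0.01 -0.  ] ang [-0.  0.  0.]
```

View pics/v3.png

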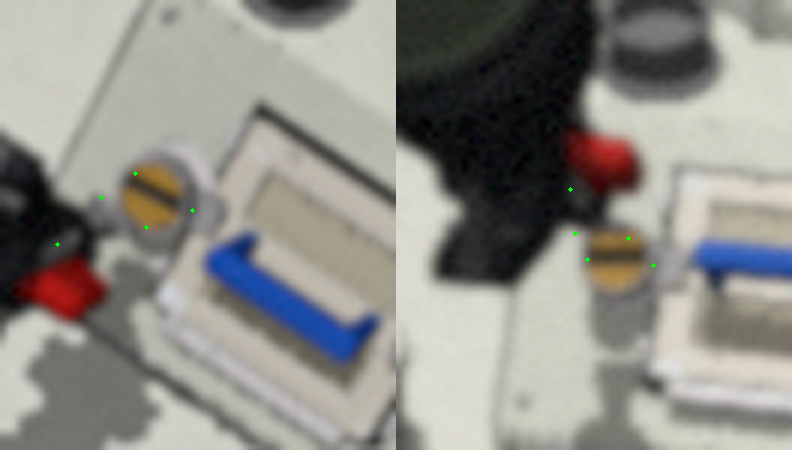

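The left slot shows in the top crop from (135,183) to (180,205), and in the scene crop from (592,256) to (645,257). That is a few degrees off my drawn slot line, so I'll measure the brass discs and slot directions by mask in the first pictures.

Run:
```python
from h import *
np.set_printoptions(precision=2,suppress=True)
T=cam('top');S=cam('scene');cs=[T,S]
ims=[cv2.imread('pics/top0.png'),cv2.imread('pics/scene0.png')]
g={'L':[(305.6,142.1),(276.5,172.4)],'R':[(353.6,174.6),(333.4,178.6)]}
C={}
for k in g:
    cc=[]
    for c,im,(u,v) in zip(cs,ims,g[k]):
        x,y=int(u)-9,int(v)-9;r=cv2.resize(im[y:y+20,x:x+20],None,fx=8,fy=8,interpolation=cv2.INTER_CUBIC)
        h=cv2.cvtColor(r,cv2.COLOR_BGR2HSV);m=cv2.inRange(h,(8,90,70),(28,255,255))
        pts=cv2.findNonZero(m);hull=cv2.convexHull(pts);e=cv2.fitEllipse(hull)
        hm=np.zeros_like(m);cv2.fillConvexPoly(hm,hull,255);hm=cv2.erode(hm,np.ones((13,13)))
        w=np.where(hm>0,np.clip(np.percentile(h[...,2][hm>0],60)-h[...,2].astype(float),0,None)**2,0)
        M=cv2.moments(w.astype(np.float32));ang=.5*np.arctan2(2*M['mu11'],M['mu20']-M['mu02'])
        mc=np.array([x-.5+(e[0][0]+.5)/8,y-.5+(e[0][1]+.5)/8]);cc.append((mc,ang));print(k,mc,np.array(e[1])/8,np.degrees(ang))
    C[k]=(tri(cs,[q[0] for q in cc]),cc);print(k,C[k][0])
d=C['L'][0]-C['R'][0];print(np.linalg.norm(d),np.degrees(np.arctan2(d[1],d[0])))
y,xu,a=unit();up=np.cross(a,y)*-1
for k in C:
    X,cc=C[k]
    for c,(mc,ang) in zip(cs,cc):
        o,D=ray(c,[mc-3*np.array([np.cos(ang),np.sin(ang)]),mc+3*np.array([np.cos(ang),np.sin(ang)])])
        P=[o+q*((X-o)@a)/(q@a) for q in D];v=P[1]-P[0];v*=np.sign(v@y);s=np.cross(a,y)
        print(k,'slot angle vs y (ccw+)',np.degrees(np.arctan2(v@s,v@y)))
# handle bar yaw from blue, both views
```

```text
L [304.9  142.31] [ 9.69 10.7 ] 28.271404452188023
L [276.24 172.46] [ 9.4 10. ] -1.2217691635060448
L [ 620.13 -268.32  110.62]
R [353.26 175.  ] [10.27 10.9 ] 41.01998686720738
R [333.18 178.59] [10.19 10.33] 12.179084164155855
R [ 542.95 -374.63  110.56]
131.37249877012243 54.01919383717601
L slot angle vs y (ccw+) 5.503295002787811
L slot angle vs y (ccw+) 7.120464044188481
R slot angle vs y (ccw+) -7.922184837334374
R slot angle vs y (ccw+) -6.486455365226023
```

The slots start at about +6° (left) and -7° (right) from the unit's y. I'm aligning to that with the refined slot points.

```bash
cat >> h.py <<'E'
SL=np.array([620.1,-268.3,110.6])-6.5*a_; SR=np.array([543.0,-374.6,110.6])-6.5*a_
E
python3 - <<'E'
from h import *
p,R=screwpose(SL,18,6.3);plan(p,R)
E
```

```text
offset [ 0.01 -0.01  0.64] ang [-0.   0.  -6.3]
```

arm_command([
  {"offset": [0,0,0.1],"angular": [0,0,-1]},
  {"offset": [0,0,0.2],"angular": [0,0,-2]},
  {"offset": [0,0,0.3],"angular": [0,0,-3]},
  {"offset": [0,0,0.4],"angular": [0,0,-4]},
  {"offset": [0,0,0.5],"angular": [0,0,-5]},
  {"offset": [0,0,0.6],"angular": [0,0,-6]},
  {"offset": [0,0,0.64],"angular": [0,0,-6.3]},
  {"offset": [0,0,0.64],"angular": [0,0,-6.3]},
  {"offset": [0,0,0.64],"angular": [0,0,-6.3]},
  {"offset": [0,0,0.64],"angular": [0,0,-6.3]},
])

```text
t: 8.65
ee_pos: [580.8, -240.6, 180.0]
tcp_rot: [0.823, 0.483, 0.123, 0.274]
wrist_force: [-0.1, -0.0, -0.5]
gripper_width: 12.9
grasp_force: 58.5
```

Run:
```python
from h import *
np.set_printoptions(precision=2,suppress=True)
s=st();p,R=screwpose(SL,18,6.3);plan(p,R)
out=[]
RR=Ro.from_quat(s["tcp_rot"]);P=lambda k:RR.apply(k)+s["ee_pos"]
for n,(x,y) in(('top',(288,122)),('scene',(258,148))):
    c=cam(n,f'pics/{n}4.png');im=cv2.resize(cv2.imread(f'pics/{n}4.png')[y:y+36,x:x+36],None,fx=11,fy=11,interpolation=cv2.INTER_CUBIC)
    for X in[P(k) for k in([-10,0,73],[10,0,73],[0,0,13])]:
        u=proj(c,[X])[0];cv2.circle(im,(int((u[0]-x+.5)*11),int((u[1]-y+.5)*11)),2,(0,255,0),-1)
    out.append(im)
cv2.imwrite('pics/v4.png',np.hstack(out))
```

```text
t 8.65 p [ 580.75 -240.58  180.02] q [-19.  13. 114. -28.  21.  34.] F [-0.12 -0.03 -0.46] w 12.881620177009273 58.5320520401001 x [ 0.5   0.86 -0.06] z [ 0.47 -0.33 -0.82]
offset [ 0.01 -0.01 -0.  ] ang [-0.  0.  0.]
```

View pics/v4.png

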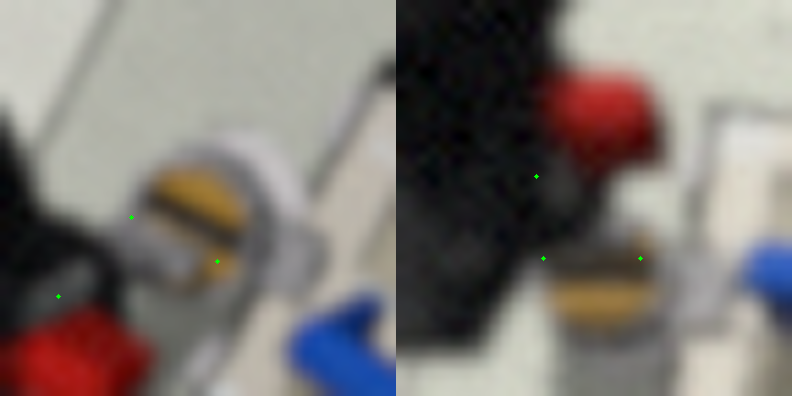

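In the top crop the blade lower edge runs from (130,215) to (203,262), parallel to the slot and about 1 px short of the prediction along x. I'll shift slightly along +x and descend carefully.

arm_command([
  {"offset": [0.04,0,0.05],"angular": [0,0,0]},
  {"offset": [0.05,0,0.1],"angular": [0,0,0]},
  {"offset": [0.05,0,0.15],"angular": [0,0,0]},
  {"offset": [0.05,0,0.2],"angular": [0,0,0]},
  {"offset": [0.05,0,0.25],"angular": [0,0,0]},
  {"offset": [0.05,0,0.3],"angular": [0,0,0]},
  {"offset": [0.05,0,0.35],"angular": [0,0,0]},
  {"offset": [0.05,0,0.4],"angular": [0,0,0]},
  {"offset": [0.05,0,0.45],"angular": [0,0,0]},
  {"offset": [0.05,0,0.45],"angular": [0,0,0]},
])

```text
t: 9.75
ee_pos: [587.7, -243.8, 168.5]
tcp_rot: [0.823, 0.483, 0.122, 0.274]
wrist_force: [-0.1, 0.2, -0.8]
gripper_width: 13.4
grasp_force: 58.5
```

```bash
cat >> h.py <<'E'
def ft():
    s=bot.sense();R=Ro.from_quat(s["tcp_rot"]).inv();y,xu,a=unit()
    print("t",s["t"],"F tool",R.apply(s["wrist_force"]).round(1),"M",R.apply(s["wrist_torque"]).round(2),"w",s["gripper_width"])
E
python3 - <<'E'
from h import *
ft();p,R=screwpose(SL,0,6.3);plan(p,R)
E
```

```text
t 9.75 F tool [ 0.2 -0.6  0.6] M [ 0.4   0.08 -0.02] w 13.395513377178569
offset [-0.04 -0.    0.14] ang [-0.1  0.   0. ]
```

arm_command([
  {"offset": [0,0,0.03],"angular": [0,0,0]},
  {"offset": [0,0,0.06],"angular": [0,0,0]},
  {"offset": [0,0,0.09],"angular": [0,0,0]},
  {"offset": [0,0,0.12],"angular": [0,0,0]},
  {"offset": [0,0,0.15],"angular": [0,0,0]},
  {"offset": [0,0,0.18],"angular": [0,0,0]},
  {"offset": [0,0,0.18],"angular": [0,0,0]},
  {"offset": [0,0,0.18],"angular": [0,0,0]},
  {"offset": [0,0,0.18],"angular": [0,0,0]},
  {"offset": [0,0,0.18],"angular": [0,0,0]},
])

```text
t: 10.75
ee_pos: [590.3, -245.6, 164.3]
tcp_rot: [0.823, 0.483, 0.123, 0.274]
wrist_force: [-0.2, -0.0, -0.4]
gripper_width: 12.9
grasp_force: 58.5
```

Run:
```python
from h import *
ft();p,R=screwpose(SL,0,6.3);plan(p,R)
```

```text
t 10.75 F tool [-0.1 -0.3  0.2] M [ 0.33  0.05 -0.02] w 12.920896081601898
offset [-0.04 -0.01 -0.03] ang [-0.  0.  0.]
```

arm_command([
  {"offset": [0,0,0.02],"angular": [0,0,0]},
  {"offset": [0,0,0.04],"angular": [0,0,0]},
  {"offset": [0,0,0.06],"angular": [0,0,0]},
  {"offset": [0,0,0.08],"angular": [0,0,0]},
  {"offset": [0,0,0.1],"angular": [0,0,0]},
  {"offset": [0,0,0.12],"angular": [0,0,0]},
  {"offset": [0,0,0.14],"angular": [0,0,0]},
  {"offset": [0,0,0.14],"angular": [0,0,0]},
  {"offset": [0,0,0.14],"angular": [0,0,0]},
  {"offset": [0,0,0.14],"angular": [0,0,0]},
])

```text
t: 11.75
ee_pos: [592.3, -247.0, 160.8]
tcp_rot: [0.823, 0.483, 0.123, 0.274]
wrist_force: [0.3, 0.0, -0.9]
gripper_width: 12.8
grasp_force: 58.5
```

Run:
```python
from h import *
ft();p,R=screwpose(SL,0,6.3);plan(p,R)
```

```text
t 11.75 F tool [ 0.3 -0.3  0.8] M [ 0.35  0.09 -0.01] w 12.78843102338161
offset [-0.04 -0.01 -0.17] ang [-0.  0.  0.]
```

arm_command([
  {"offset": [0,0,0.02],"angular": [0,0,0]},
  {"offset": [0,0,0.04],"angular": [0,0,0]},
  {"offset": [0,0,0.06],"angular": [0,0,0]},
  {"offset": [0,0,0.08],"angular": [0,0,0]},
  {"offset": [0,0,0.1],"angular": [0,0,0]},
  {"offset": [0,0,0.1],"angular": [0,0,0]},
  {"offset": [0,0,0.1],"angular": [0,0,0]},
  {"offset": [0,0,0.1],"angular": [0,0,0]},
  {"offset": [0,0,0.1],"angular": [0,0,0]},
  {"offset": [0,0,0.1],"angular": [0,0,0]},
])

```text
t: 12.75
ee_pos: [592.7, -247.3, 160.6]
tcp_rot: [0.823, 0.482, 0.123, 0.275]
wrist_force: [-14.7, 10.7, 17.6]
gripper_width: 12.9
grasp_force: 62.3
```

Run:
```python
from h import *
np.set_printoptions(precision=2,suppress=True)
ft();p,R=screwpose(SL,0,6.3);plan(p,R)
s=bot.sense();RR=Ro.from_quat(s["tcp_rot"]);P=lambda k:RR.apply(k)+s["ee_pos"]
out=[]
for n,(x,y) in(('top',(288,122)),('scene',(258,148))):
    c=cam(n,f'pics/{n}5.png');im=cv2.resize(cv2.imread(f'pics/{n}5.png')[y:y+36,x:x+36],None,fx=11,fy=11,interpolation=cv2.INTER_CUBIC)
    for X in[P(k) for k in([-10,0,66],[10,0,66],[0,0,6],[17,0,6])]:
        u=proj(c,[X])[0];cv2.circle(im,(int((u[0]-x+.5)*11),int((u[1]-y+.5)*11)),2,(0,255,0),-1)
    out.append(im)
cv2.imwrite('pics/v5.png',np.hstack(out))
```

```text
t 12.75 F tool [  0.7  -4.7 -24.9] M [1.28 0.2  0.06] w 12.872414343707703
offset [-0.04 -0.02 -0.19] ang [ 0.1  0.  -0. ]
```

View pics/v5.png

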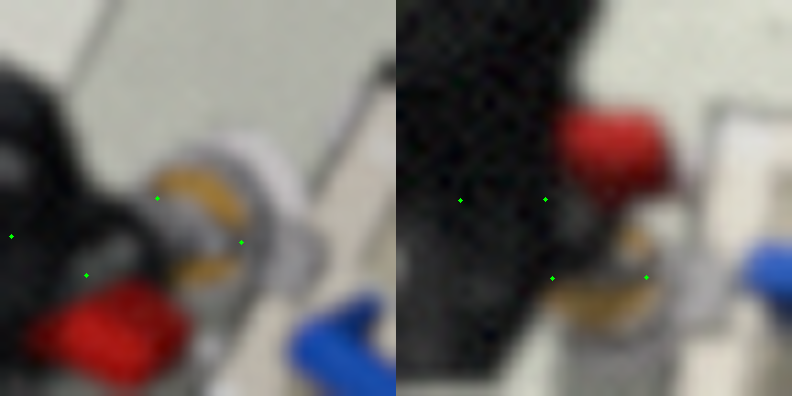

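The blade sits between the two brass lands (top crop, lands at (200,200) and (210,270)) and bottoms on the slot floor at 25 N. I'll ease off and turn anticlockwise.

arm_command([
  {"offset": [0,0,-0.1],"angular": [0,0,0]},
  {"offset": [0,0,-0.1],"angular": [0,0,-5]},
  {"offset": [0,0,-0.1],"angular": [0,0,-10]},
  {"offset": [0,-0.01,-0.1],"angular": [0,0,-15]},
  {"offset": [0,-0.02,-0.1],"angular": [0,0,-20]},
  {"offset": [-0.01,-0.02,-0.1],"angular": [0,0,-25]},
  {"offset": [-0.01,-0.03,-0.1],"angular": [0,0,-30]},
  {"offset": [-0.01,-0.03,-0.1],"angular": [0,0,-35]},
  {"offset": [-0.015,-0.035,-0.1],"angular": [0,0,-40]},
  {"offset": [-0.015,-0.035,-0.1],"angular": [0,0,-45]},
])

```text
t: 13.85
ee_pos: [591.5, -246.8, 160.4]
tcp_rot: [0.574, 0.762, 0.008, 0.3]
wrist_force: [-0.2, 0.9, 0.2]
gripper_width: 13.0
grasp_force: 58.8
```

Run:
```python
from h import *
ft();p,R=screwpose(SL,0,51.3);plan(p,R)
```

```text
t 13.85 F tool [ 0.8  0.2 -0.6] M [0.18 0.49 0.24] w 13.01911803471524
offset [-0.04 -0.01 -0.17] ang [ 0.  -0.   0.2]
```

Reaction torque is about 0.24 N m, so the screw is turning.

arm_command([
  {"offset": [0,0,0],"angular": [0,0,-5]},
  {"offset": [0,0,0],"angular": [0,0,-10]},
  {"offset": [0,-0.01,0],"angular": [0,0,-15]},
  {"offset": [0,-0.02,0],"angular": [0,0,-20]},
  {"offset": [-0.01,-0.02,0],"angular": [0,0,-25]},
  {"offset": [-0.01,-0.03,0],"angular": [0,0,-30]},
  {"offset": [-0.01,-0.03,0],"angular": [0,0,-35]},
  {"offset": [-0.015,-0.035,0],"angular": [0,0,-40]},
  {"offset": [-0.015,-0.035,0],"angular": [0,0,-44]},
  {"offset": [-0.015,-0.035,0],"angular": [0,0,-44]},
])

```text
t: 14.85
ee_pos: [591.3, -247.1, 160.3]
tcp_rot: [0.248, 0.921, -0.104, 0.282]
wrist_force: [1.1, 4.5, -0.7]
gripper_width: 12.8
grasp_force: 58.8
```

Run:
```python
from h import *
ft();p,R=screwpose(SL,0,95.3);plan(p,R)
```

```text
t 14.85 F tool [ 1.4  4.5 -0.4] M [-1.05  0.45  0.16] w 12.763907203035048
offset [-0.03 -0.02 -0.17] ang [ 0.1  0.  -0. ]
```

arm_command([
  {"offset": [0,0,-0.15],"angular": [0,0,0]},
  {"offset": [0,0,-0.4],"angular": [0,0,0]},
  {"offset": [0,0,-0.7],"angular": [0,0,0]},
  {"offset": [0,0,-1.0],"angular": [0,0,0]},
  {"offset": [0,0,-1.3],"angular": [0,0,5]},
  {"offset": [0,0,-1.5],"angular": [0,0,12]},
  {"offset": [0,0,-1.5],"angular": [0,0,20]},
  {"offset": [0,0,-1.5],"angular": [0,0,28]},
  {"offset": [0,0,-1.5],"angular": [0,0,36]},
  {"offset": [0,0,-1.5],"angular": [0,0,40]},
])

```text
t: 15.85
ee_pos: [568.9, -232.8, 197.7]
tcp_rot: [0.55, 0.779, -0.002, 0.301]
wrist_force: [-0.1, -0.3, -0.5]
gripper_width: 13.1
grasp_force: 59.8
```

Run:
```python
from h import *
np.set_printoptions(precision=2,suppress=True)
ft();st();p,R=screwpose(SR,30,-7.2,67.3);plan(p+1.5*R.as_matrix()[:,0],R)
```

```text
t 15.85 F tool [ 0.  -0.4  0.5] M [0.24 0.29 0.03] w 13.052785644549372
t 15.85 p [ 568.91 -232.81  197.68] q [-18.  11. 114. -26.  23. -17.] F [-0.14 -0.3  -0.54] w 13.052785644549372 59.79708552360535 x [-0.21  0.86 -0.47] z [ 0.47 -0.33 -0.82]
offset [-2.47 -3.52  0.52] ang [-0.   0.  62.3]
```

arm_command([
  {"offset": [-0.2,-0.3,0],"angular": [0,0,6]},
  {"offset": [-0.5,-0.7,0],"angular": [0,0,13]},
  {"offset": [-0.8,-1.15,0],"angular": [0,0,20]},
  {"offset": [-1.1,-1.6,0],"angular": [0,0,28]},
  {"offset": [-1.45,-2.05,0],"angular": [0,0,36]},
  {"offset": [-1.75,-2.5,0.1],"angular": [0,0,44]},
  {"offset": [-2.05,-2.9,0.2],"angular": [0,0,51]},
  {"offset": [-2.3,-3.25,0.4],"angular": [0,0,57]},
  {"offset": [-2.47,-3.52,0.52],"angular": [0,0,62.3]},
  {"offset": [-2.47,-3.52,0.52],"angular": [0,0,62.3]},
])

```text
t: 16.85
ee_pos: [501.3, -344.0, 184.7]
tcp_rot: [0.873, 0.383, 0.153, 0.258]
wrist_force: [0.6, 1.1, -0.8]
gripper_width: 13.1
grasp_force: 59.8
```

Run:
```python
from h import *
np.set_printoptions(precision=2,suppress=True)
ft();p,R=screwpose(SR,2,-7.2,67.3);plan(p+1.5*R.as_matrix()[:,0],R)
T=cam('top','pics/top6.png');S=cam('scene','pics/scene6.png')
# left slot direction now
y,xu,a=unit();X=SL+6.5*a;v=np.cross(a,y)
for n,c in(('top',T),('scene',S)):
    im=cv2.imread(f'pics/{n}6.png')
    u,w=proj(c,[X])[0];x0,y0=int(u)-9,int(w)-9;r=cv2.resize(im[y0:y0+20,x0:x0+20],None,fx=8,fy=8,interpolation=cv2.INTER_CUBIC)
    h=cv2.cvtColor(r,cv2.COLOR_BGR2HSV);m=cv2.inRange(h,(8,90,70),(28,255,255));pts=cv2.findNonZero(m)
    if pts is None: print(n,'none');continue
    hull=cv2.convexHull(pts);hm=np.zeros_like(m);cv2.fillConvexPoly(hm,hull,255);hm=cv2.erode(hm,np.ones((13,13)))
    g=np.where(hm>0,np.clip(np.percentile(h[...,2][hm>0],60)-h[...,2].astype(float),0,None)**2,0)
    M=cv2.moments(g.astype(np.float32));ang=.5*np.arctan2(2*M['mu11'],M['mu20']-M['mu02']);mc=np.array([u,w]);d=3*np.array([np.cos(ang),np.sin(ang)])
    o,D=ray(c,[mc-d,mc+d]);P=[o+q*((X-o)@a)/(q@a) for q in D];k=P[1]-P[0];print(n,len(pts),np.degrees(np.arctan2(k@v,k@y))%180)
```

```text
t 16.85 F tool [ 1.2 -0.7  0.5] M [ 0.36 -0.09 -0.01] w 13.082030814168458
offset [0.03 0.   0.92] ang [-0.1  0.1  0.1]
top 3748 83.49092082007179
scene 3629 82.52496671147868
```

Left slot now reads about 83° (1.45 rad), so that screw is open. Next, insert into the right screw.

arm_command([
  {"offset": [0.03,0,0.1],"angular": [0,0,0]},
  {"offset": [0.03,0,0.2],"angular": [0,0,0]},
  {"offset": [0.03,0,0.3],"angular": [0,0,0]},
  {"offset": [0.03,0,0.4],"angular": [0,0,0]},
  {"offset": [0.03,0,0.5],"angular": [0,0,0]},
  {"offset": [0.03,0,0.6],"angular": [0,0,0]},
  {"offset": [0.03,0,0.68],"angular": [0,0,0]},
  {"offset": [0.03,0,0.76],"angular": [0,0,0]},
  {"offset": [0.03,0,0.84],"angular": [0,0,0]},
  {"offset": [0.03,0,0.84],"angular": [0,0,0]},
])

```text
t: 17.95
ee_pos: [514.6, -351.1, 163.7]
tcp_rot: [0.873, 0.384, 0.153, 0.258]
wrist_force: [-0.2, 0.9, -0.6]
gripper_width: 13.1
grasp_force: 59.8
```

Run:
```python
from h import *
ft();p,R=screwpose(SR,0,-7.2,67.3);plan(p+1.5*R.as_matrix()[:,0],R)
```

```text
t 17.95 F tool [ 0.6 -1.   0.1] M [ 0.42 -0.05  0.02] w 13.098799280103524
offset [-0.04 -0.    0.13] ang [-0.1  0.   0.2]
```

arm_command([
  {"offset": [-0.03,0,0.03],"angular": [0,0,0]},
  {"offset": [-0.03,0,0.06],"angular": [0,0,0]},
  {"offset": [-0.03,0,0.09],"angular": [0,0,0]},
  {"offset": [-0.03,0,0.12],"angular": [0,0,0]},
  {"offset": [-0.03,0,0.15],"angular": [0,0,0]},
  {"offset": [-0.03,0,0.16],"angular": [0,0,0]},
  {"offset": [-0.03,0,0.16],"angular": [0,0,0]},
  {"offset": [-0.03,0,0.16],"angular": [0,0,0]},
  {"offset": [-0.03,0,0.16],"angular": [0,0,0]},
  {"offset": [-0.03,0,0.16],"angular": [0,0,0]},
])

```text
t: 18.95
ee_pos: [515.9, -353.1, 160.9]
tcp_rot: [0.873, 0.384, 0.154, 0.258]
wrist_force: [-5.8, 4.2, 6.1]
gripper_width: 13.0
grasp_force: 61.5
```

Run:
```python
from h import *
ft();p,R=screwpose(SR,0,-7.2,67.3);plan(p+1.5*R.as_matrix()[:,0],R)
```

```text
t 18.95 F tool [-0.2 -2.4 -9.1] M [ 0.75 -0.08 -0.02] w 12.961031072568113
offset [-0.01 -0.01  0.01] ang [-0.   0.   0.2]
```

Floor reached, as on the left screw. Turning.

arm_command([
  {"offset": [0,0,-0.03],"angular": [0,0,-5]},
  {"offset": [0,0,-0.03],"angular": [0,0,-10]},
  {"offset": [0,0,-0.03],"angular": [0,0,-15]},
  {"offset": [0,-0.01,-0.03],"angular": [0,0,-20]},
  {"offset": [0,-0.02,-0.03],"angular": [0,0,-25]},
  {"offset": [-0.01,-0.02,-0.03],"angular": [0,0,-30]},
  {"offset": [-0.01,-0.03,-0.03],"angular": [0,0,-35]},
  {"offset": [-0.01,-0.03,-0.03],"angular": [0,0,-40]},
  {"offset": [-0.015,-0.035,-0.03],"angular": [0,0,-45]},
  {"offset": [-0.015,-0.035,-0.03],"angular": [0,0,-50]},
])

```text
t: 19.95
ee_pos: [514.4, -352.2, 159.9]
tcp_rot: [0.628, 0.718, 0.03, 0.298]
wrist_force: [-2.7, 2.2, 1.8]
gripper_width: 13.2
grasp_force: 60.4
```

arm_command([
  {"offset": [0,0,0],"angular": [0,0,-5]},
  {"offset": [0,0,0],"angular": [0,0,-10]},
  {"offset": [0,0,0],"angular": [0,0,-15]},
  {"offset": [0,-0.01,0],"angular": [0,0,-20]},
  {"offset": [0,-0.02,0],"angular": [0,0,-25]},
  {"offset": [-0.01,-0.02,0],"angular": [0,0,-30]},
  {"offset": [-0.01,-0.03,0],"angular": [0,0,-35]},
  {"offset": [-0.01,-0.03,0],"angular": [0,0,-40]},
  {"offset": [-0.015,-0.035,0],"angular": [0,0,-45]},
  {"offset": [-0.015,-0.035,0],"angular": [0,0,-50]},
])

```text
t: 20.95
ee_pos: [513.4, -352.7, 159.5]
tcp_rot: [0.266, 0.916, -0.099, 0.283]
wrist_force: [-2.7, 3.1, 2.1]
gripper_width: 13.0
grasp_force: 60.5
```

Run:
```python
from h import *
ft();p,R=screwpose(SR,0,92.8,67.3);plan(p,R)
```

```text
t 20.95 F tool [ 2.  1. -4.] M [-0.23  0.81  0.19] w 13.010945714428484
offset [-0.07 -0.03  0.01] ang [ 0.  -0.2  0.4]
```

arm_command([
  {"offset": [0,0,-0.15],"angular": [0,0,0]},
  {"offset": [0,0,-0.4],"angular": [0,0,0]},
  {"offset": [0,0,-0.7],"angular": [0,0,0]},
  {"offset": [0,0,-1.0],"angular": [0,0,0]},
  {"offset": [0,0,-1.3],"angular": [0,0,5]},
  {"offset": [0,0,-1.5],"angular": [0,0,12]},
  {"offset": [0,0,-1.6],"angular": [0,0,20]},
  {"offset": [0,0,-1.7],"angular": [0,0,28]},
  {"offset": [0,0,-1.8],"angular": [0,0,36]},
  {"offset": [0,0,-1.9],"angular": [0,0,40]},
])

```text
t: 21.95
ee_pos: [487.2, -334.3, 207.9]
tcp_rot: [0.566, 0.768, 0.004, 0.301]
wrist_force: [0.4, -0.4, -1.0]
gripper_width: 12.8
grasp_force: 59.9
```

Run:
```python
from h import *
np.set_printoptions(precision=2,suppress=True)
st();T=cam('top','pics/top7.png');S=cam('scene','pics/scene7.png')
y,xu,a=unit();v=np.cross(a,y)
for nm,X in(('L',SL+6.5*a),('R',SR+6.5*a)):
  for n,c in(('top',T),('scene',S)):
    im=cv2.imread(f'pics/{n}7.png')
    u,w=proj(c,[X])[0];x0,y0=int(u)-9,int(w)-9;r=cv2.resize(im[y0:y0+20,x0:x0+20],None,fx=8,fy=8,interpolation=cv2.INTER_CUBIC)
    h=cv2.cvtColor(r,cv2.COLOR_BGR2HSV);m=cv2.inRange(h,(8,90,70),(28,255,255));pts=cv2.findNonZero(m)
    if pts is None: print(n,'none');continue
    hull=cv2.convexHull(pts);hm=np.zeros_like(m);cv2.fillConvexPoly(hm,hull,255);hm=cv2.erode(hm,np.ones((13,13)))
    g=np.where(hm>0,np.clip(np.percentile(h[...,2][hm>0],60)-h[...,2].astype(float),0,None)**2,0)
    M=cv2.moments(g.astype(np.float32));ang=.5*np.arctan2(2*M['mu11'],M['mu20']-M['mu02']);mc=np.array([u,w]);d=3*np.array([np.cos(ang),np.sin(ang)])
    o,D=ray(c,[mc-d,mc+d]);P=[o+q*((X-o)@a)/(q@a) for q in D];k=P[1]-P[0];print(nm,n,len(pts),np.degrees(np.arctan2(k@v,k@y))%180)
print('sleeve from s2',onz(S,[(353.5,252.7)],92))
p=proj(S,[(345,-311,92)])[0];print('sleeve px in scene',p,'top',proj(T,[(345,-311,92)])[0])
x,y0=310,225;A=cv2.resize(cv2.imread('pics/scene7.png')[y0:y0+75,x:x+75],None,fx=8,fy=8,interpolation=cv2.INTER_CUBIC)[:, :400+120]
x,y0=290,235;B=cv2.resize(cv2.imread('pics/top7.png')[y0:y0+60,x:x+28+7],None,fx=8,fy=8,interpolation=cv2.INTER_CUBIC)
C=np.zeros((600,800,3),np.uint8);C[:,:520]=A;C[:480,520:]=B;cv2.imwrite('pics/v7.png',C)
```

```text
t 21.95 p [ 487.25 -334.35  207.91] q [-36.   8. 117.   0.  20. -53.] F [ 0.4 -0.4 -1. ] w 12.839319980386838 59.92797374725342 x [-0.18  0.87 -0.46] z [ 0.47 -0.33 -0.82]
L top 3745 83.32482847445785
L scene 3655 82.74926680815987
R top 3946 80.68531629173322
R scene 3690 82.77189749798823
sleeve from s2 [[ 352.89 -316.07   92.  ]]
sleeve px in scene [353.34 256.55] top [325.87 266.6 ]
```

View pics/v7.png

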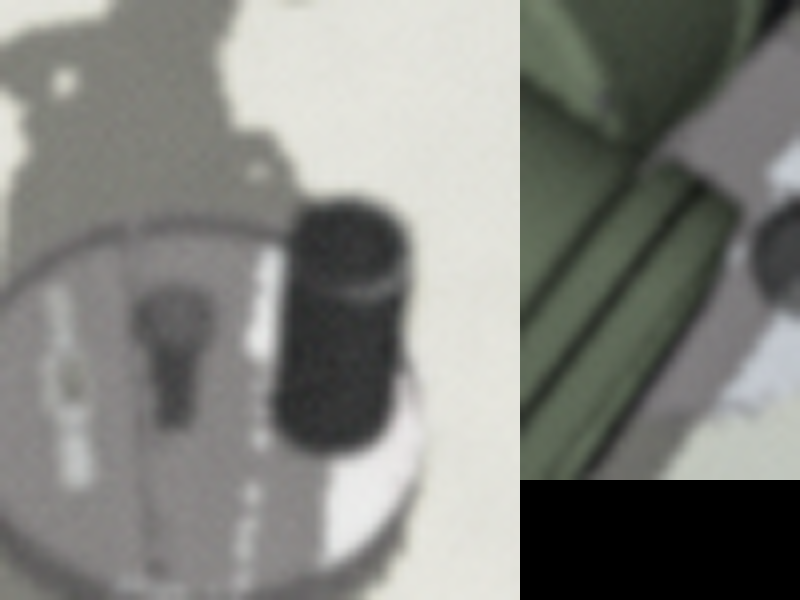

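Both screws are open: about 83° and 82°. The caddy has barely moved, with the sleeve mouth at about (353.4,255.6) in the scene and (326.2,267) in the top view.

Run:
```python
from h import *
np.set_printoptions(precision=2,suppress=True)
T=cam('top');S=cam('scene')
m=tri([T,S],[(326.2,266.9),(353.4,255.6)]);print(m,onz(T,[(326.2,266.9)],92),onz(S,[(353.4,255.6)],92))
R=down(55);p=np.array([346,-312,190])+1.5*R.as_matrix()[:,0];print(p);plan(p,R)
```

```text
[ 344.58 -311.23   95.17] [[ 344.35 -311.7    92.  ]] [[ 346.91 -312.27   92.  ]]
[ 346.86 -310.77  190.  ]
offset [ 1.82 -3.96 -1.98] ang [32.4 16.4 50.9]
```

arm_command([
  {"offset": [0.15,-0.35,-0.4],"angular": [3,1.5,4.8]},
  {"offset": [0.35,-0.75,-0.8],"angular": [6.5,3.2,10]},
  {"offset": [0.55,-1.2,-1.1],"angular": [10,5,15.8]},
  {"offset": [0.75,-1.65,-1.4],"angular": [14,7,22]},
  {"offset": [0.98,-2.1,-1.6],"angular": [18,9,28]},
  {"offset": [1.2,-2.6,-1.8],"angular": [22,11.2,34.5]},
  {"offset": [1.42,-3.1,-1.9],"angular": [26,13.2,41]},
  {"offset": [1.63,-3.55,-1.98],"angular": [29.5,15,46.5]},
  {"offset": [1.82,-3.96,-1.98],"angular": [32.4,16.4,50.9]},
  {"offset": [1.82,-3.96,-1.98],"angular": [32.4,16.4,50.9]},
])

```text
t: 23.15
ee_pos: [346.5, -311.2, 188.7]
tcp_rot: [0.887, 0.461, -0.0, -0.002]
wrist_force: [-0.1, -0.2, -0.6]
gripper_width: 13.1
grasp_force: 59.9
```

Run:
```python
from h import *
np.set_printoptions(precision=2,suppress=True)
st();R=down(55);p=np.array([346,-312,140])+1.5*R.as_matrix()[:,0];plan(p,R)
# red bar in scene view: where is it vs prediction
S=cam('scene','pics/scene8.png')
```

```text
t 23.15 p [ 346.46 -311.2   188.66] q [-43.  11. 107.   0.  63.  -8.] F [-0.06 -0.16 -0.56] w 13.052572102758841 59.92160975933075 x [0.57 0.82 0.  ] z [-0.  0. -1.]
offset [0.02 0.01 1.62] ang [-0.2 -0.1 -0.1]
```

arm_command([
  {"offset": [0,0.01,0.2],"angular": [-0.2,0,0]},
  {"offset": [0,0.01,0.4],"angular": [-0.2,0,0]},
  {"offset": [0,0.01,0.6],"angular": [-0.2,0,0]},
  {"offset": [0,0.01,0.8],"angular": [-0.2,0,0]},
  {"offset": [0,0.01,1.0],"angular": [-0.2,0,0]},
  {"offset": [0,0.01,1.2],"angular": [-0.2,0,0]},
  {"offset": [0,0.01,1.4],"angular": [-0.2,0,0]},
  {"offset": [0,0.01,1.55],"angular": [-0.2,0,0]},
  {"offset": [0,0.01,1.62],"angular": [-0.2,0,0]},
  {"offset": [0,0.01,1.62],"angular": [-0.2,0,0]},
])

```text
t: 24.2
ee_pos: [347.0, -310.4, 140.5]
tcp_rot: [0.887, 0.461, 0.001, 0.0]
wrist_force: [0.2, -0.4, -0.9]
gripper_width: 13.1
grasp_force: 59.9
```

Run:
```python
from h import *
np.set_printoptions(precision=2,suppress=True)
st();R=down(55);p=np.array([346,-312,103])+1.5*R.as_matrix()[:,0];plan(p,R)
```

```text
t 24.2 p [ 347.05 -310.4   140.48] q [-43.  13. 111.   0.  55.  -8.] F [ 0.21 -0.38 -0.9 ] w 13.10011501229574 59.93655860424042 x [0.57 0.82 0.  ] z [ 0.  0. -1.]
offset [-0.02  0.    1.25] ang [ 0.1 -0.1 -0.1]
```

arm_command([
  {"offset": [-0.02,0,0.15],"angular": [0,0,0]},
  {"offset": [-0.02,0,0.3],"angular": [0,0,0]},
  {"offset": [-0.02,0,0.45],"angular": [0,0,0]},
  {"offset": [-0.02,0,0.6],"angular": [0,0,0]},
  {"offset": [-0.02,0,0.75],"angular": [0,0,0]},
  {"offset": [-0.02,0,0.9],"angular": [0,0,0]},
  {"offset": [-0.02,0,1.03],"angular": [0,0,0]},
  {"offset": [-0.02,0,1.15],"angular": [0,0,0]},
  {"offset": [-0.02,0,1.2],"angular": [0,0,0]},
  {"offset": [-0.02,0,1.2],"angular": [0,0,0]},
])

```text
t: 25.2
ee_pos: [347.0, -311.0, 104.9]
tcp_rot: [0.887, 0.461, 0.001, 0.001]
wrist_force: [0.8, 0.7, 0.5]
gripper_width: 13.3
grasp_force: 60.0
```

Run:
```python
from h import *
np.set_printoptions(precision=2,suppress=True)
st();R=down(55);p=np.array([346,-312,100])+1.5*R.as_matrix()[:,0];plan(p,R)
S=cam('scene','pics/scene9.png')
```

```text
t 25.2 p [ 346.97 -311.03  104.94] q [-43.  16. 114.   0.  50.  -8.] F [0.81 0.68 0.46] w 13.299739213464681 60.03758668899536 x [0.57 0.82 0.  ] z [ 0. -0. -1.]
offset [ 0.   -0.01  0.16] ang [ 0.1 -0.1 -0.1]
```

arm_command([
  {"offset": [0,0,0.03],"angular": [0,0,0]},
  {"offset": [0,0,0.06],"angular": [0,0,0]},
  {"offset": [0,0,0.1],"angular": [0,0,0]},
  {"offset": [0,0,0.1],"angular": [0,0,0]},
  {"offset": [0,0,0.1],"angular": [0,0,0]},
  {"offset": [0,0,0.1],"angular": [0,0,0]},
  {"offset": [0,0,0.1],"angular": [0,0,0]},
  {"offset": [0,0,0.1],"angular": [0,0,0]},
  {"offset": [0,0,0.1],"angular": [0,0,0]},
  {"offset": [0,0,0.1],"angular": [0,0,0]},
])

```text
t: 26.25
ee_pos: [347.3, -311.3, 104.8]
tcp_rot: [0.887, 0.462, 0.001, 0.002]
wrist_force: [-4.4, 4.7, 23.0]
gripper_width: 13.1
grasp_force: 63.5
```

arm_command([
  {"offset": [0,0,0],"angular": [0,0,0]},
  {"offset": [0,0,0],"angular": [0,0,0]},
  {"offset": [0,0,0],"angular": [0,0,0]},
  {"offset": [0,0,0],"angular": [0,0,0]},
  {"offset": [0,0,0],"angular": [0,0,0]},
  {"offset": [0,0,0],"angular": [0,0,0]},
  {"offset": [0,0,0],"angular": [0,0,0]},
  {"offset": [0,0,0],"angular": [0,0,0]},
  {"offset": [0,0,0],"angular": [0,0,0]},
  {"offset": [0,0,0],"angular": [0,0,0]},
], hand=1)

```text
t: 27.25
ee_pos: [346.9, -311.0, 101.8]
tcp_rot: [0.887, 0.461, 0.001, 0.0]
wrist_force: [-0.4, -0.2, 1.3]
gripper_width: 85.4
grasp_force: 0.0
```

arm_command([
  {"offset": [0,0,-0.2],"angular": [0,0,0]},
  {"offset": [0,0,-0.6],"angular": [0,0,0]},
  {"offset": [0,0,-1.1],"angular": [0,0,0]},
  {"offset": [0,0,-1.6],"angular": [0,0,0]},
  {"offset": [0,0,-2.1],"angular": [0,0,0]},
  {"offset": [0,0,-2.6],"angular": [0,0,0]},
  {"offset": [0,0,-3.1],"angular": [0,0,0]},
  {"offset": [0,0,-3.5],"angular": [0,0,0]},
  {"offset": [0,0,-3.8],"angular": [0,0,0]},
  {"offset": [0,0,-3.9],"angular": [0,0,0]},
])

```text
t: 28.25
ee_pos: [347.0, -311.3, 220.0]
tcp_rot: [0.887, 0.461, 0.001, 0.001]
wrist_force: [-0.1, -0.3, -0.0]
gripper_width: 85.1
grasp_force: 0.0
```

Run:
```python
from h import *
np.set_printoptions(precision=2,suppress=True)
st()
y,xu,a=unit();Rc=Ro.from_matrix(np.c_[y,np.cross(-a,y),-a])
# handle: bar top mid triangulated from blue in initial images
T=cam('top');S=cam('scene')
Hm=np.array([570.5,-316.3,126.7])
mid=(SL+SR)/2;face=mid-20*a;up=-np.cross(y,a)
up=np.cross(y,a)
print('up',up,'rel of handle-top to face at screws (y,up,a)',[(Hm-face)@q for q in(y,up,a)])
for h in(42,48):
    P=face+h*a
    print(h,P,proj(T,[P-33*y,P+33*y]),proj(S,[P-33*y,P+33*y]))
```

```text
t 28.25 p [ 346.99 -311.28  219.95] q [-43.   9. 104.   0.  67.  -8.] F [-0.08 -0.34 -0.03] w 85.13294888951212 0.0 x [0.57 0.82 0.  ] z [ 0. -0. -1.]
up [ 0.67 -0.48  0.57] rel of handle-top to face at screws (y,up,a) [np.float64(-2.2240727410708545), np.float64(-0.5842645654149891), np.float64(46.56357733207185)]
42 [ 574.31 -316.29  123.3 ] [[339.26 168.4 ]
 [314.48 151.92]] [[318.18 175.21]
 [289.03 172.26]]
48 [ 571.51 -314.29  128.21] [[338.46 169.05]
 [313.54 152.47]] [[317.98 174.53]
 [288.65 171.56]]
```

```bash
cat >> h.py <<'E'
FACE=(SL+SR)/2-20*a_; RC=Ro.from_matrix(np.c_[y_,np.cross(-a_,y_),-a_])
E
python3 - <<'E'
from h import *
plan(FACE+100*a_-1.5*y_,RC)
E
```

```text
offset [4.17 5.2  1.62] ang [-34.9  -0.2   0.4]
```

arm_command([
  {"offset": [0.4,0.5,0],"angular": [-3.5,0,0]},
  {"offset": [0.9,1.1,0],"angular": [-7.5,0,0.1]},
  {"offset": [1.4,1.75,0],"angular": [-12,0,0.1]},
  {"offset": [1.9,2.4,0.1],"angular": [-16.5,-0.1,0.2]},
  {"offset": [2.4,3.0,0.3],"angular": [-21,-0.1,0.2]},
  {"offset": [2.9,3.65,0.6],"angular": [-25,-0.1,0.3]},
  {"offset": [3.4,4.25,0.9],"angular": [-29,-0.2,0.3]},
  {"offset": [3.8,4.75,1.3],"angular": [-32.5,-0.2,0.4]},
  {"offset": [4.17,5.2,1.62],"angular": [-34.9,-0.2,0.4]},
  {"offset": [4.17,5.2,1.62],"angular": [-34.9,-0.2,0.4]},
])

```text
t: 29.35
ee_pos: [545.6, -296.6, 167.0]
tcp_rot: [0.848, 0.438, 0.136, 0.265]
wrist_force: [-1.4, -0.4, 0.1]
gripper_width: 85.5
grasp_force: 0.0
```

Run:
```python
from h import *
np.set_printoptions(precision=2,suppress=True)
st();plan(FACE+20*a_-1.5*y_,RC)
S=cam('scene','pics/scene10.png');T=cam('top','pics/top10.png')
for n,c in(("T",T),("S",S)):
    h=cv2.cvtColor(c["img"],cv2.COLOR_RGB2HSV);m=cv2.inRange(h,(0,130,60),(8,255,255))|cv2.inRange(h,(172,130,60),(180,255,255))
    k,_,sx,ce=cv2.connectedComponentsWithStats(m)
    for i in range(1,k):
        if sx[i,4]>40 and 300<ce[i][0]<380 and 220<ce[i][1]<300: print(n,"red",sx[i],ce[i])
print('caddy/key dark mask around sleeve ok')
```

```text
t 29.35 p [ 545.56 -296.61  167.03] q [-27.  13. 116. -17.  16.  23.] F [-1.45 -0.37  0.12] w 85.50343711181469 0.0 x [ 0.58  0.81 -0.  ] z [ 0.46 -0.33 -0.82]
offset [-0.03  0.13  2.59] ang [-0.4 -0.   0.2]
T red [314 257  24  17 172] [325.79 264.9 ]
S red [340 239  29  18 374] [353.93 246.42]
caddy/key dark mask around sleeve ok
```

The key's red bar is within about 1 px of where it first stood in both views, so it is back home. Now down onto the cassette handle.

arm_command([
  {"offset": [-0.03,0.1,0.3],"angular": [0,0,0]},
  {"offset": [-0.03,0.13,0.6],"angular": [0,0,0]},
  {"offset": [-0.03,0.13,0.95],"angular": [0,0,0]},
  {"offset": [-0.03,0.13,1.3],"angular": [0,0,0]},
  {"offset": [-0.03,0.13,1.65],"angular": [0,0,0]},
  {"offset": [-0.03,0.13,1.95],"angular": [0,0,0]},
  {"offset": [-0.03,0.13,2.2],"angular": [0,0,0]},
  {"offset": [-0.03,0.13,2.4],"angular": [0,0,0]},
  {"offset": [-0.03,0.13,2.55],"angular": [0,0,0]},
  {"offset": [-0.03,0.13,2.55],"angular": [0,0,0]},
])

```text
t: 30.45
ee_pos: [584.1, -326.3, 109.5]
tcp_rot: [0.848, 0.437, 0.137, 0.267]
wrist_force: [0.3, 0.6, -0.4]
gripper_width: 85.4
grasp_force: 0.0
```

Run:
```python
from h import *
np.set_printoptions(precision=2,suppress=True)
ft();plan(FACE+20*a_-1.5*y_,RC)
```

```text
t 30.45 F tool [ 0.7 -0.3  0.3] M [0.22 0.02 0.02] w 85.40091813903757
offset [ 0.03 -0.11  0.09] ang [-0.1  0.   0. ]
```

arm_command([
  {"offset": [0,0,0],"angular": [0,0,0]},
  {"offset": [0,0,0],"angular": [0,0,0]},
  {"offset": [0,0,0],"angular": [0,0,0]},
  {"offset": [0,0,0],"angular": [0,0,0]},
  {"offset": [0,0,0],"angular": [0,0,0]},
  {"offset": [0,0,0],"angular": [0,0,0]},
  {"offset": [0,0,0],"angular": [0,0,0]},
  {"offset": [0,0,0],"angular": [0,0,0]},
  {"offset": [0,0,0],"angular": [0,0,0]},
  {"offset": [0,0,0],"angular": [0,0,0]},
], hand=-1)

```text
t: 31.45
ee_pos: [583.2, -325.9, 109.9]
tcp_rot: [0.848, 0.437, 0.137, 0.267]
wrist_force: [-4.6, 3.8, 3.5]
gripper_width: 10.5
grasp_force: 59.2
```

Run:
```python
from h import *
np.set_printoptions(precision=2,suppress=True)
ft();st();plan(FACE+20*a_-1.5*y_,RC)
```

```text
t 31.45 F tool [ 0.4 -2.9 -6.3] M [ 0.72 -0.03  0.02] w 10.482166064792048
t 31.45 p [ 583.24 -325.94  109.89] q [-28.  22. 115. -26.  10.  31.] F [-4.63  3.84  3.45] w 10.482166064792048 59.21544671058655 x [ 0.58  0.81 -0.  ] z [ 0.47 -0.33 -0.82]
offset [ 0.04 -0.1   0.12] ang [-0.1  0.   0. ]
```

The handle is gripped at 10.5 mm opening. Lift off along the normal, and locate the tray from the first pictures.

arm_command([
  {"offset": [0,0,-0.2],"angular": [0,0,0]},
  {"offset": [0,0,-0.5],"angular": [0,0,0]},
  {"offset": [0,0,-0.9],"angular": [0,0,0]},
  {"offset": [0,0,-1.3],"angular": [0,0,0]},
  {"offset": [0,0,-1.8],"angular": [0,0,0]},
  {"offset": [0,0,-2.3],"angular": [0,0,0]},
  {"offset": [0,0,-2.8],"angular": [0,0,0]},
  {"offset": [0,0,-3.2],"angular": [0,0,0]},
  {"offset": [0,0,-3.5],"angular": [0,0,0]},
  {"offset": [0,0,-3.5],"angular": [0,0,0]},
])

```text
t: 32.45
ee_pos: [535.1, -291.2, 197.8]
tcp_rot: [0.848, 0.437, 0.138, 0.268]
wrist_force: [0.3, -0.1, -1.9]
gripper_width: 10.6
grasp_force: 58.7
```

Run:
```python
from h import *
np.set_printoptions(precision=1,suppress=True)
ft();T=cam('top','pics/top11.png');S=cam('scene','pics/scene11.png')
for n,c,q in(('top',T,[(244,170),(299,201),(246,286),(195,254)]),('scene',S,[(220,233),(292,235),(281,333),(198,330)])):
    g=cv2.cvtColor(cv2.imread(f'pics/{n}0.png'),cv2.COLOR_BGR2GRAY);g=cv2.GaussianBlur(g,(3,3),0).astype(float)
    q=np.array(q,float);cen=q.mean(0);L=[]
    for i in range(4):
        A,B=q[i],q[(i+1)%4];nrm=np.array([B[1]-A[1],A[0]-B[0]]);nrm/=np.linalg.norm(nrm);nrm*=np.sign(nrm@(A-cen));pts=[]
        for t in np.linspace(.15,.85,25):
            P=A+t*(B-A);ss=np.arange(-6,6.1,.25);xy=P+ss[:,None]*nrm
            v=cv2.remap(g.astype(np.float32),xy[:,0].astype(np.float32).reshape(-1,1),xy[:,1].astype(np.float32).reshape(-1,1),cv2.INTER_LINEAR).ravel();pts.append(xy[v.argmin()])
        L.append(cv2.fitLine(np.array(pts,np.float32),cv2.DIST_HUBER,0,.01,.01).ravel())
    co=[]
    for i in range(4):
        a,b=L[i-1],L[i];M=np.c_[a[:2],-b[:2]];s=np.linalg.solve(M,b[2:]-a[2:]);co.append(a[2:]+s[0]*a[:2])
    W=onz(c,co,18);print(n,np.array(co));print(W,'centre',W.mean(0));e=np.roll(W,-1,0)-W;print('len',np.linalg.norm(e,axis=1),'yaw',np.degrees(np.arctan2(e[:,1],e[:,0])))
```

```text
t 32.45 F tool [ 0.1 -0.8  1.7] M [0.5 0.  0. ] w 10.59723642845814
top [[242.9 169.4]
 [299.5 199.6]
 [249.6 287.7]
 [191.2 255.3]]
[[ 585.2 -111.8   18. ]
 [ 507.7 -250.4   18. ]
 [ 301.5 -134.6   18. ]
 [ 377.9    4.3   18. ]] centre [ 443.1 -123.1   18. ]
len [158.8 236.5 158.5 237.7] yaw [-119.2  150.7   61.2  -29.3]
scene [[221.5 233.5]
 [290.9 235.6]
 [280.3 334.1]
 [195.4 329.9]]
[[ 582.2 -111.7   18. ]
 [ 506.  -249.8   18. ]
 [ 298.1 -133.3   18. ]
 [ 375.8    4.9   18. ]] centre [ 440.5 -122.5   18. ]
len [157.7 238.3 158.6 237. ] yaw [-118.9  150.7   60.7  -29.5]
```

Run:
```python
from h import *
plan((438,-130,150),down(61)); plan((438,-130,150),down(55))
```

```text
offset [ 2.5  -5.6  -2.04] ang [34.9  2.  -6.3]
offset [ 2.5  -5.6  -2.04] ang [35.   0.2 -0.5]
```

arm_command([
  {"offset": [0.2,-0.45,-0.4],"angular": [2.5,0.1,-0.5]},
  {"offset": [0.5,-1.1,-0.9],"angular": [6.5,0.4,-1.2]},
  {"offset": [0.8,-1.75,-1.3],"angular": [11,0.6,-2]},
  {"offset": [1.1,-2.45,-1.6],"angular": [15.5,0.9,-2.8]},
  {"offset": [1.4,-3.15,-1.8],"angular": [20,1.1,-3.6]},
  {"offset": [1.7,-3.8,-1.9],"angular": [24,1.4,-4.3]},
  {"offset": [2.0,-4.45,-2.0],"angular": [28,1.6,-5]},
  {"offset": [2.25,-5.05,-2.04],"angular": [31.5,1.8,-5.7]},
  {"offset": [2.5,-5.6,-2.04],"angular": [34.9,2,-6.3]},
  {"offset": [2.5,-5.6,-2.04],"angular": [34.9,2,-6.3]},
])

```text
t: 33.55
ee_pos: [437.9, -129.4, 148.2]
tcp_rot: [0.861, 0.508, -0.001, -0.001]
wrist_force: [0.1, -0.4, -1.8]
gripper_width: 10.6
grasp_force: 58.7
```

Run:
```python
from h import *
np.set_printoptions(precision=2,suppress=True)
st();plan((438,-130,45),down(61))
S=cam('scene','pics/scene12.png');T=cam('top','pics/top12.png')
```

```text
t 33.55 p [ 437.91 -129.42  148.22] q [-18.  12. 112.   0.  56.  11.] F [ 0.13 -0.4  -1.85] w 10.621155932361209 58.690178990364075 x [ 0.48  0.88 -0.  ] z [-0.  0. -1.]
offset [-0.01  0.02  3.44] ang [-0.2  0.   0.1]
```

arm_command([
  {"offset": [0,0,0.4],"angular": [0,0,0]},
  {"offset": [0,0,0.8],"angular": [0,0,0]},
  {"offset": [0,0,1.25],"angular": [0,0,0]},
  {"offset": [0,0,1.7],"angular": [0,0,0]},
  {"offset": [0,0,2.15],"angular": [0,0,0]},
  {"offset": [0,0,2.55],"angular": [0,0,0]},
  {"offset": [0,0,2.9],"angular": [0,0,0]},
  {"offset": [0,0,3.15],"angular": [0,0,0]},
  {"offset": [0,0,3.3],"angular": [0,0,0]},
  {"offset": [0,0,3.35],"angular": [0,0,0]},
])

```text
t: 34.65
ee_pos: [438.1, -130.1, 49.2]
tcp_rot: [0.862, 0.508, 0.0, 0.0]
wrist_force: [-0.4, 0.6, -1.6]
gripper_width: 10.6
grasp_force: 58.7
```

arm_command([
  {"offset": [0,0,0.05],"angular": [0,0,0]},
  {"offset": [0,0,0.1],"angular": [0,0,0]},
  {"offset": [0,0,0.15],"angular": [0,0,0]},
  {"offset": [0,0,0.2],"angular": [0,0,0]},
  {"offset": [0,0,0.25],"angular": [0,0,0]},
  {"offset": [0,0,0.3],"angular": [0,0,0]},
  {"offset": [0,0,0.35],"angular": [0,0,0]},
  {"offset": [0,0,0.4],"angular": [0,0,0]},
  {"offset": [0,0,0.45],"angular": [0,0,0]},
  {"offset": [0,0,0.45],"angular": [0,0,0]},
])

```text
t: 35.65
ee_pos: [438.0, -129.9, 35.7]
tcp_rot: [0.862, 0.508, 0.0, 0.0]
wrist_force: [-0.3, 1.1, -1.9]
gripper_width: 10.4
grasp_force: 58.7
```

Run:
```python
from h import *
np.set_printoptions(precision=2,suppress=True)
st()
```

```text
t 35.65 p [ 437.96 -129.94   35.75] q [-18.  21. 120.  -0.  39.  11.] F [-0.28  1.12 -1.88] w 10.421280705327385 58.67853283882141 x [0.48 0.88 0.  ] z [ 0. -0. -1.]
```

Not down yet; another 5 mm in small steps.

arm_command([
  {"offset": [0,0,0.02],"angular": [0,0,0]},
  {"offset": [0,0,0.04],"angular": [0,0,0]},
  {"offset": [0,0,0.06],"angular": [0,0,0]},
  {"offset": [0,0,0.08],"angular": [0,0,0]},
  {"offset": [0,0,0.1],"angular": [0,0,0]},
  {"offset": [0,0,0.12],"angular": [0,0,0]},
  {"offset": [0,0,0.14],"angular": [0,0,0]},
  {"offset": [0,0,0.16],"angular": [0,0,0]},
  {"offset": [0,0,0.16],"angular": [0,0,0]},
  {"offset": [0,0,0.16],"angular": [0,0,0]},
])

```text
t: 36.65
ee_pos: [438.1, -130.0, 31.1]
tcp_rot: [0.862, 0.508, 0.0, 0.0]
wrist_force: [0.3, 0.1, -1.9]
gripper_width: 10.9
grasp_force: 58.7
```

Run:
```python
from h import *
np.set_printoptions(precision=2,suppress=True)
st()
```

```text
t 36.65 p [ 438.1  -129.97   31.14] q [-18.  21. 120.  -0.  39.  11.] F [ 0.27  0.11 -1.92] w 10.894965530059851 58.678879737854004 x [0.48 0.88 0.  ] z [ 0. -0. -1.]
```

arm_command([
  {"offset": [0,0,0.02],"angular": [0,0,0]},
  {"offset": [0,0,0.04],"angular": [0,0,0]},
  {"offset": [0,0,0.06],"angular": [0,0,0]},
  {"offset": [0,0,0.08],"angular": [0,0,0]},
  {"offset": [0,0,0.1],"angular": [0,0,0]},
  {"offset": [0,0,0.12],"angular": [0,0,0]},
  {"offset": [0,0,0.14],"angular": [0,0,0]},
  {"offset": [0,0,0.14],"angular": [0,0,0]},
  {"offset": [0,0,0.14],"angular": [0,0,0]},
  {"offset": [0,0,0.14],"angular": [0,0,0]},
])

```text
t: 37.65
ee_pos: [438.3, -130.2, 30.4]
tcp_rot: [0.862, 0.508, 0.001, 0.001]
wrist_force: [-7.9, 0.6, 33.3]
gripper_width: 10.8
grasp_force: 63.4
```

Run:
```python
from h import *
np.set_printoptions(precision=2,suppress=True)
st()
```

```text
t 37.65 p [ 438.33 -130.19   30.4 ] q [-18.  21. 120.  -0.  38.  11.] F [-7.93  0.65 33.27] w 10.805662760052268 63.42261493206024 x [0.48 0.88 0.  ] z [ 0. -0. -1.]
```

Seated on the tray floor. I'll ease off, release, lift and back off to clear the view.

arm_command([
  {"offset": [0,0,-0.04],"angular": [0,0,0]},
  {"offset": [0,0,-0.08],"angular": [0,0,0]},
  {"offset": [0,0,-0.11],"angular": [0,0,0]},
  {"offset": [0,0,-0.11],"angular": [0,0,0]},
  {"offset": [0,0,-0.11],"angular": [0,0,0]},
  {"offset": [0,0,-0.11],"angular": [0,0,0]},
  {"offset": [0,0,-0.11],"angular": [0,0,0]},
  {"offset": [0,0,-0.11],"angular": [0,0,0]},
  {"offset": [0,0,-0.11],"angular": [0,0,0]},
  {"offset": [0,0,-0.11],"angular": [0,0,0]},
])

```text
t: 38.65
ee_pos: [438.3, -130.1, 30.5]
tcp_rot: [0.862, 0.508, 0.0, 0.0]
wrist_force: [-2.0, -1.1, 5.7]
gripper_width: 10.7
grasp_force: 59.7
```

arm_command([
  {"offset": [0,0,0],"angular": [0,0,0]},
  {"offset": [0,0,0],"angular": [0,0,0]},
  {"offset": [0,0,0],"angular": [0,0,0]},
  {"offset": [0,0,0],"angular": [0,0,0]},
  {"offset": [0,0,0],"angular": [0,0,0]},
  {"offset": [0,0,0],"angular": [0,0,0]},
  {"offset": [0,0,0],"angular": [0,0,0]},
  {"offset": [0,0,0],"angular": [0,0,0]},
  {"offset": [0,0,0],"angular": [0,0,0]},
  {"offset": [0,0,0],"angular": [0,0,0]},
], hand=1)

```text
t: 39.65
ee_pos: [438.1, -130.0, 30.3]
tcp_rot: [0.862, 0.508, 0.0, 0.0]
wrist_force: [-0.2, -0.0, -0.1]
gripper_width: 85.6
grasp_force: 0.0
```

arm_command([
  {"offset": [0,0,-0.2],"angular": [0,0,0]},
  {"offset": [0,0,-0.7],"angular": [0,0,0]},
  {"offset": [0,0,-1.3],"angular": [0,0,0]},
  {"offset": [0,0,-2.0],"angular": [0,0,0]},
  {"offset": [0,0,-2.8],"angular": [0,0,0]},
  {"offset": [0,0,-3.6],"angular": [0,0,0]},
  {"offset": [0,0,-4.4],"angular": [0,0,0]},
  {"offset": [0,0,-5.1],"angular": [0,0,0]},
  {"offset": [0,0,-5.6],"angular": [0,0,0]},
  {"offset": [0,0,-5.8],"angular": [0,0,0]},
])

```text
t: 40.65
ee_pos: [438.6, -130.1, 206.2]
tcp_rot: [0.862, 0.508, 0.001, 0.002]
wrist_force: [0.8, 0.2, -1.0]
gripper_width: 85.5
grasp_force: 0.0
```

Run:
```python
from h import *
np.set_printoptions(precision=2,suppress=True)
st();plan((310,0,230),down(80))
```

```text
t 40.65 p [ 438.62 -130.13  206.2 ] q [-18.   9. 107.  -0.  64.  11.] F [ 0.82  0.2  -1.02] w 85.50423136165986 0.0 x [0.48 0.88 0.  ] z [ 0. -0. -1.]
offset [ 1.72 -5.85 -0.82] ang [  0.2  -0.  -19. ]
```

arm_command([
  {"offset": [0.2,-0.6,-0.1],"angular": [0,0,-2]},
  {"offset": [0.4,-1.2,-0.2],"angular": [0,0,-4]},
  {"offset": [0.6,-1.9,-0.3],"angular": [0,0,-6]},
  {"offset": [0.8,-2.6,-0.4],"angular": [0,0,-8]},
  {"offset": [1.0,-3.3,-0.5],"angular": [0,0,-11]},
  {"offset": [1.2,-4.0,-0.6],"angular": [0,0,-13]},
  {"offset": [1.4,-4.7,-0.7],"angular": [0,0,-15]},
  {"offset": [1.6,-5.3,-0.8],"angular": [0,0,-17]},
  {"offset": [1.7,-5.8,-0.8],"angular": [0,0,-19]},
  {"offset": [1.7,-5.8,-0.8],"angular": [0,0,-19]},
])

```text
t: 41.65
ee_pos: [308.1, 0.1, 227.6]
tcp_rot: [0.765, 0.644, -0.0, -0.0]
wrist_force: [0.0, -0.2, 0.3]
gripper_width: 85.2
grasp_force: 0.0
```

Run:
```python
from h import *
np.set_printoptions(precision=2,suppress=True)
S=cam('scene','pics/scene13.png');T=cam('top','pics/top13.png')
for n,c in(("T",T),("S",S)):
    h=cv2.cvtColor(c["img"],cv2.COLOR_RGB2HSV);m=cv2.inRange(h,(0,130,60),(8,255,255))|cv2.inRange(h,(172,130,60),(180,255,255))
    k,_,sx,ce=cv2.connectedComponentsWithStats(m)
    for i in range(1,k):
        if sx[i,4]>40 and 300<ce[i][0]<380 and 220<ce[i][1]<300: print(n,"red",sx[i],ce[i])
A=cv2.resize(cv2.imread('pics/scene13.png')[140:340,190:390],None,fx=2,fy=3)[:, :];B=cv2.resize(cv2.imread('pics/top13.png')[110:310,190:390],None,fx=2,fy=3)
A=cv2.resize(cv2.imread('pics/scene13.png')[150:350,185:385-67],None,fx=3,fy=3);B=cv2.resize(cv2.imread('pics/scene13.png')[225:305,300:380],None,fx=5,fy=5,interpolation=cv2.INTER_CUBIC)
B2=cv2.resize(cv2.imread('pics/top13.png')[110:310,190:370],None,fx=2,fy=2)[:200,:360];C=np.zeros((600,800,3),np.uint8);C[:,:399]=A[:,:399];C[:400,400:800]=B;C[400:600,400:760]=B2
cv2.imwrite('pics/v13.png',C)
```

```text
T red [314 257  24  17 174] [325.83 264.94]
S red [340 239  29  18 377] [353.87 246.46]
```

View pics/v13.png

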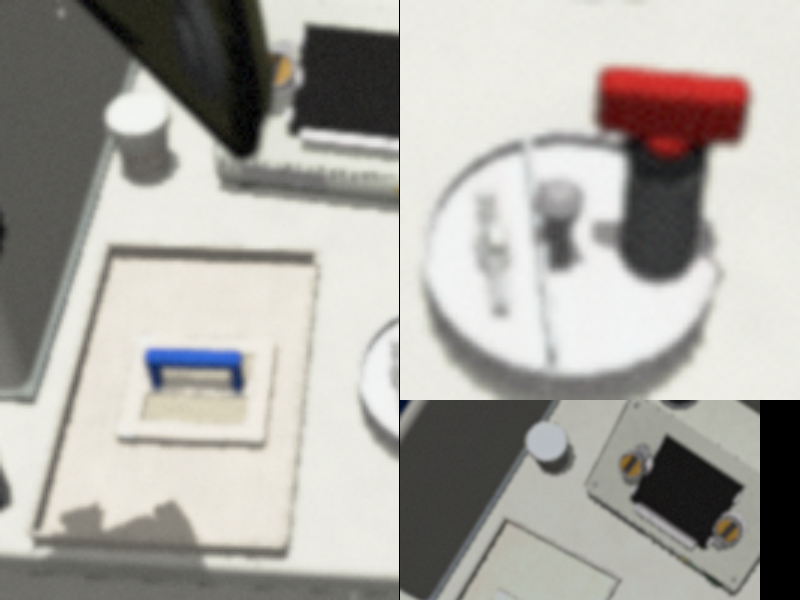

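The cassette lies flat mid-tray with its handle up (crop (198,395)). The key stands upright in its sleeve (crop (665,180)), both screws are open (crop (632,465) and (727,530)), and the cup is untouched. Handing in.

```bash
python3 -c "
from station import bot
print(bot.finish_job())"
```

```text
the job is handed in; nothing more can be done
None
```

I handed the job in at about 42 s: both screws open at roughly 82–83°, cassette flat mid-tray with its handle up, key back upright in the caddy sleeve, and the cup and bottle not touched; no verdict was returned.

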